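Change the cartridges of the laundry dosing unit

ROBOT

A 6-joint arm with a two-finger parallel gripper is mounted at the origin on the work surface. World frame = base frame: x ahead of the robot, y to its left, z up, the work surface at z = 0. Lengths are in mm, angles in rad, forces in N, time in s.
With the tool pointing down it reaches from about 250 to 800 mm from the base axis. Payload 8.5 kg.
Tool frame: the origin (TCP) lies at the very end of the fingers, on their centre line; the grasp point (between the pads) lies 19 mm behind it (r.pinch_z is the distance from the TCP to the grasp point, in mm); z points along the fingers, y is the line along which they close (so a half turn about z gives the same grasp; the last joint's range is limited). The gripper opens to 85 mm and grips with 20 to 120 N. Pads are 22 mm wide; open, the fingers measure 114 mm over their backs; the gripper's body (76 mm by 85 mm) begins 54 mm behind the grasp point. The pads swing forward as they close: fully open they stand 13 mm farther back than shut.
Start: joints at [-1.248, 0.238, -0.013, 1.319, 0, 1.571], TCP at [166.526, -497.843, 231.276] pointing down, gripper open.
Joint ranges: [-2.66, 2.66], [-1.03, 1.9], [-1.14, 1.46], [-1.82, 2.27], [-1.45, 1.34], [-3.14, 3.14]. Speed limits (rad/s): [2.22, 2.22, 2.79, 3.14, 3.14, 3.14].

INTERFACE

Orientations are given as a 3x3 rotation matrix whose columns are the frame's x, y, z axes.
In Python, from bench import read_state, imaging, workorder, r gives the robot as it stands. The module is installed in compiled form; this text tells all that it offers.
- The arm moves only by the shell command python3 -m creep 'ROWS' [FORCE]. ROWS is JSON, a list that holds one entry, the list of rows, each a list of 5 numbers: the finger opening in m, from 0 to 0.0854, then the shift along the tool's x, y, z in m, then the turn about the tool's z in degrees. A call has 1 to 8 rows; each row shifts and turns the commanded pose from where the row before left it, along the tool's axes as they then stand; what a row does not reach is not made up. A row lasts 1/10 s, in which the tool goes at most 50 mm and 8.59 degrees, less where a joint would pass 70% of its speed; a pose out of reach is approached as far as the arm can. A call is refused whole if a number of a shift passes 0.05 or a number of a turn 8.59, either way. A call with a gripper value outside its range is refused whole. The fingers move at their own pace and stop on an object; FORCE is the grip in N (left out, the last holds). Time passes only in rows, so rows that do not move let the fingers close. It gives the time, the measured TCP pose, the force, the opening and the grip force at its end, in the units of the state.
- read_state(): the state, without advancing time (a new reading comes with each control period).
- imaging.camera(name): name is "scene" or "top" or "wrist"; returns the picture (400x640x3 uint8, blue, green, red); there is no depth.
- imaging.camera_info(name): a dict with "camera_matrix" (3x3 intrinsics, pixels), "origin" and "rotation" of the camera in the world. Camera axes: x right, y up, looking along -z (the intrinsics and any distortion apply to the point x, -y, -z); pixel columns grow to the right and rows downward; lengths in mm; the calibration is good to about 2 mm. A picture is of the moment at which its call begins: read the wrist's pose just before it. camera_info takes no time and is no camera call; for the wrist camera it gives the pose at the moment of the call.
- workorder.sign_off(): hands the job in; it is judged then, once.
The state is a dict: "time": time; "qpos": joint angles; "qd": joint speeds; "effort": joint torques, N m; "position": TCP position; "ee_rot": TCP orientation; "ft_force": force on the tool from outside, world axes, zero at the start; "moment": the same for the moment, N m; "width": finger opening in mm; "gripper_force": force on a finger pad.
Only numpy, scipy, OpenCV 4.12 (cv2) and the standard library are available. Lean on these libraries where they do the work, as an engineer would, in place of code of your own. Each camera call takes 0.05 s, during which the arm holds its last target. There are 200 camera calls.

TASK

Change the cartridges of the laundry dosing unit: unlock every empty cartridge from the carriage and stand it upright in the white returns tray, and put every full cartridge from the counter into a free socket, right down, and lock it with a full quarter turn clockwise. When all of them are locked, push the carriage along its rods to the next stop, the running stop at the pump console, so that it clicks in and stays there. Leave the other things on the counter alone.

Things in the scene. Friction and masses are not known exactly. Their poses are not given: they have to be found in the camera images.
- full0: Full dosing cartridge, loose on the counter at the robot's left (None if absent). All six cartridges have one shape: white round bottle, 70 mm diameter, from 24 to 74 mm above the origin (centre of the underside, z up); below it a grey neck, 52 mm diameter, foot chamfered 2 mm, with two lugs along +x and -x reaching 35 mm from the axis, 12 mm wide, 4 to 11 mm high. 0.33 kg.
- full1: Full cartridge, same shape as full0, also loose on the counter at the left (None if absent). On top of every cartridge is a grey wing grip: a plain bar 14 mm thick (y), 56 mm long (x), up to 104 mm above the origin. Grip it across its thickness with the fingertips about 2 mm above the bottle's top. The bar points along the lugs; half a turn looks and works the same.
- full2: Full cartridge, same shape as full0 and full1, also loose on the counter at the left (None if absent).
- empty0: Empty cartridge, same shape as full0, 0.09 kg, locked at the start in socket0 of the carriage, bar along the socket's y (None if absent).
- empty1: Empty cartridge, same shape as full0, 0.09 kg, locked at the start in socket1 (None if absent).
- empty2: Empty cartridge, same shape as full0, 0.09 kg, locked at the start in socket2 (None if absent).
- socket0 (a point): Bayonet socket nearest the pump console: centre of its floor, 52 mm above the counter. Axes of all sockets: y along the guide rods towards the push plate, x across them, z up. Each is a grey collar 88 mm across, 20 mm high, with a round opening 56 mm across and two notches, 20 mm wide, towards +x and -x. Sockets are 95 mm apart.
- socket1 (a point): Middle socket, alike. A cartridge goes in with lugs and bar along the socket's x, down until its origin is at this point (on the floor); its lugs then lie under the flange (14 to 20 mm above the floor). Turned a quarter clockwise (seen from above), bar along the socket's y, it is locked; a stop is 0.1 rad farther. A quarter back frees it to lift out. No spring, turns easily.
- socket2 (a point): Socket nearest the push plate, alike: centre of its floor. Any full cartridge may go in any free socket.
- carriage (a joint): How far the carriage is pushed along its rods towards the console (the sockets' -y), m. 0: loading stop, where it starts. 0.110: running stop, the next one, where its spigots meet the console; hard end at 0.114. At both stops a sprung roller drops between two bumps: about 7 N to leave a stop, 2 N between; within 3 mm of a stop it is drawn in.
- push_plate (a point): Middle of the outer face of the upright plate at the carriage's end away from the console; axes as the sockets. The plate is 110 mm wide (x), 8 mm thick, from 28 mm below to 28 mm above this point (70 mm above the counter), with a black grip edge on its top middle. Push it from its +y side. The base under it is at most 46 mm high.
- unit: Dosing unit, fixed: grey base 180 mm (x) by 595 mm (y from -0.285 to 0.310 m), 12 mm thick; origin at its underside. Two steel guide rods run along y and bear the carriage. The white pump console, 180 by 140 mm, 202 mm high, stands at the -y end, y from -0.282 to -0.142 m. At the loading stop the middle socket is at y = 0.120 m.
- tray: White open returns tray for empties, fixed, 110 mm (x) by 260 mm (y), 30 mm high, walls 4 mm; origin at the centre of its underside, its floor 4 mm above that.
- spray: Bystander: white spray bottle with a black head, 74 mm diameter, 202 mm high; origin at its underside.
- sheets: Bystander: cardboard box of dryer sheets, 75 by 120 mm, 100 mm high; origin at its underside.
- jug: Bystander: blue detergent jug, 90 by 150 mm, 220 mm high; origin at its underside.
Mind the look-alikes: they are no part of the job. What is shaped like the empty0 but green or purple is not meant.

How it is judged (in metres and radians):
On the way, in this order (a step that is already met when the one before it is completed fails the run):
1. with the carriage still at the loading stop, every empty stands in the tray and every full cartridge is locked in a socket (((horizontal distance between full0 and socket0 below 0.005 m and z of full0 in the frame of socket0 between -0.004 and 0.005 m and angle between the x axis of full0 and the y axis of socket0, either way round below 0.25 rad) or (horizontal distance between full0 and socket1 below 0.005 m and z of full0 in the frame of socket1 between -0.004 and 0.005 m and angle between the x axis of full0 and the y axis of socket1, either way round below 0.25 rad) or (horizontal distance between full0 and socket2 below 0.005 m and z of full0 in the frame of socket2 between -0.004 and 0.005 m and angle between the x axis of full0 and the y axis of socket2, either way round below 0.25 rad)) and ((horizontal distance between full1 and socket0 below 0.005 m and z of full1 in the frame of socket0 between -0.004 and 0.005 m and angle between the x axis of full1 and the y axis of socket0, either way round below 0.25 rad) or (horizontal distance between full1 and socket1 below 0.005 m and z of full1 in the frame of socket1 between -0.004 and 0.005 m and angle between the x axis of full1 and the y axis of socket1, either way round below 0.25 rad) or (horizontal distance between full1 and socket2 below 0.005 m and z of full1 in the frame of socket2 between -0.004 and 0.005 m and angle between the x axis of full1 and the y axis of socket2, either way round below 0.25 rad)) and ((horizontal distance between full2 and socket0 below 0.005 m and z of full2 in the frame of socket0 between -0.004 and 0.005 m and angle between the x axis of full2 and the y axis of socket0, either way round below 0.25 rad) or (horizontal distance between full2 and socket1 below 0.005 m and z of full2 in the frame of socket1 between -0.004 and 0.005 m and angle between the x axis of full2 and the y axis of socket1, either way round below 0.25 rad) or (horizontal distance between full2 and socket2 below 0.005 m and z of full2 in the frame of socket2 between -0.004 and 0.005 m and angle between the x axis of full2 and the y axis of socket2, either way round below 0.25 rad)) and x of empty0 in the frame of tray between -0.051 and 0.051 m and y of empty0 in the frame of tray between -0.126 and 0.126 m and z of each of empty0, empty1, empty2 in the frame of tray below 0.012 m and angle between each of empty0, empty1, empty2's own z axis and vertical below 0.15 rad and x of empty1 in the frame of tray between -0.051 and 0.051 m and y of empty1 in the frame of tray between -0.126 and 0.126 m and x of empty2 in the frame of tray between -0.051 and 0.051 m and y of empty2 in the frame of tray between -0.126 and 0.126 m and value of joint carriage below 0.01 m), for 0.2 s.
2. the carriage is at the running stop with the cartridges locked (((horizontal distance between full0 and socket0 below 0.005 m and z of full0 in the frame of socket0 between -0.004 and 0.005 m and angle between the x axis of full0 and the y axis of socket0, either way round below 0.25 rad) or (horizontal distance between full0 and socket1 below 0.005 m and z of full0 in the frame of socket1 between -0.004 and 0.005 m and angle between the x axis of full0 and the y axis of socket1, either way round below 0.25 rad) or (horizontal distance between full0 and socket2 below 0.005 m and z of full0 in the frame of socket2 between -0.004 and 0.005 m and angle between the x axis of full0 and the y axis of socket2, either way round below 0.25 rad)) and ((horizontal distance between full1 and socket0 below 0.005 m and z of full1 in the frame of socket0 between -0.004 and 0.005 m and angle between the x axis of full1 and the y axis of socket0, either way round below 0.25 rad) or (horizontal distance between full1 and socket1 below 0.005 m and z of full1 in the frame of socket1 between -0.004 and 0.005 m and angle between the x axis of full1 and the y axis of socket1, either way round below 0.25 rad) or (horizontal distance between full1 and socket2 below 0.005 m and z of full1 in the frame of socket2 between -0.004 and 0.005 m and angle between the x axis of full1 and the y axis of socket2, either way round below 0.25 rad)) and ((horizontal distance between full2 and socket0 below 0.005 m and z of full2 in the frame of socket0 between -0.004 and 0.005 m and angle between the x axis of full2 and the y axis of socket0, either way round below 0.25 rad) or (horizontal distance between full2 and socket1 below 0.005 m and z of full2 in the frame of socket1 between -0.004 and 0.005 m and angle between the x axis of full2 and the y axis of socket1, either way round below 0.25 rad) or (horizontal distance between full2 and socket2 below 0.005 m and z of full2 in the frame of socket2 between -0.004 and 0.005 m and angle between the x axis of full2 and the y axis of socket2, either way round below 0.25 rad)) and x of empty0 in the frame of tray between -0.051 and 0.051 m and y of empty0 in the frame of tray between -0.126 and 0.126 m and z of each of empty0, empty1, empty2 in the frame of tray below 0.012 m and angle between each of empty0, empty1, empty2's own z axis and vertical below 0.15 rad and x of empty1 in the frame of tray between -0.051 and 0.051 m and y of empty1 in the frame of tray between -0.126 and 0.126 m and x of empty2 in the frame of tray between -0.051 and 0.051 m and y of empty2 in the frame of tray between -0.126 and 0.126 m and value of joint carriage between 0.106 and 0.114 m), for 0.2 s.
At the end, for the whole second after the job is handed in: Carriage at the running stop (within 4 mm) and at rest; every full cartridge in a socket, on its axis within 5 mm, down on the floor within 5 mm, its bar within 0.25 rad of the carriage's y (quarter turn done); every empty upright (within 0.15 rad) on the floor of the tray; all at rest (all of step 2 and linear speed of each of full0, full1, full2, empty0, empty1, empty2 below 0.02 m/s and velocity of joint carriage between -0.01 and 0.01 m/s); the robot touches nothing.
It fails at once if the spray bottle is shifted more than 3 cm or tipped (distance of spray from where it was at the start of the episode above 0.03 m or angle between spray's own z axis and vertical above 0.4 rad).
It fails at once if the box of dryer sheets is shifted more than 3 cm or tipped (distance of sheets from where it was at the start of the episode above 0.03 m or angle between sheets's own z axis and vertical above 0.4 rad).
It fails at once if the jug is shifted more than 3 cm or tipped (distance of jug from where it was at the start of the episode above 0.03 m or angle between jug's own z axis and vertical above 0.4 rad).
Of empty0, empty1, empty2 only 2 to 3 are there at a start; the rules pass over those that are not, and their reading is None.
Of full0, full1, full2 only 2 to 3 are there at a start; the rules pass over those that are not, and their reading is None.
At some moment in a run one of full0, full1, full2 may be knocked a few centimetres aside while the robot is not near it.
It also fails if it takes over 210 s, if anything falls off the work surface, if the arm or the gripper's body presses on something with over 40 N, if the wrist force passes 120 N, or if a joint passes its speed limit or range.

## Working session

There is one attempt and no reset: what is moved stays moved. The work goes in short steps, Python scripts to look and compute and a shell command to move; the robot and the scene stay as the last step left them, time stands still between calls to the robot, and variables do not carry over. Pictures are saved under pics/ and viewed, at most 14 in all, crops included, and the job is handed in when it is done.

```bash
mkdir -p pics
python3 - <<'E'
from bench import read_state, imaging, r
import cv2,numpy as np
s=read_state();print(s['time'],s['position'],np.round(s['ee_rot'],3).tolist(),s['width'],r.pinch_z)
for n in('scene','top'):
    cv2.imwrite(f'pics/{n}0.png',imaging.camera(n)); i=imaging.camera_info(n);print(n,{k:np.round(v,4).tolist() if not isinstance(v,str) else v for k,v in i.items()})
E
```

```text
0.0 [ 166.41105096 -497.4923895   230.69292396] [[0.948, 0.317, -0.0], [0.317, -0.948, 0.001], [0.0, -0.001, -1.0]] 85.67117658486389 18.700000000000003
scene {'camera_matrix': [[457.9356, 0.0, 316.6514], [0.0, 457.9356, 203.2826], [0.0, 0.0, 1.0]], 'origin': [1734.6029, -576.132, 1053.4492], 'rotation': [[0.4772, -0.5214, 0.7074], [0.8788, 0.278, -0.3879], [0.0056, 0.8067, 0.5909]]}
top {'camera_matrix': [[393.7904, 0.0, 319.151], [0.0, 393.7904, 197.0136], [0.0, 0.0, 1.0]], 'origin': [325.8211, 64.9726, 1344.7198], 'rotation': [[-0.0202, 0.9812, -0.1921], [-0.9997, -0.0219, -0.007], [-0.011, 0.1919, 0.9814]]}
```

View pics/top0.png

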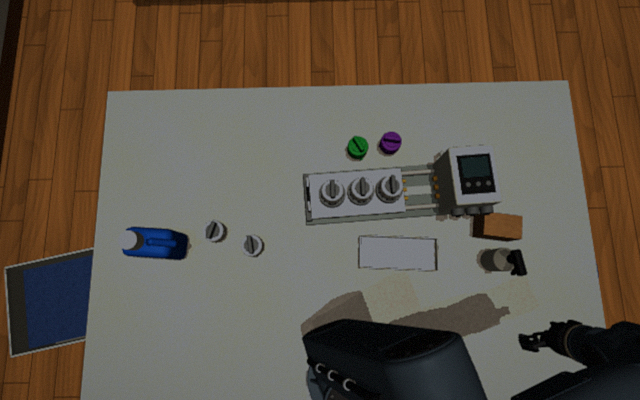

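View pics/scene0.png

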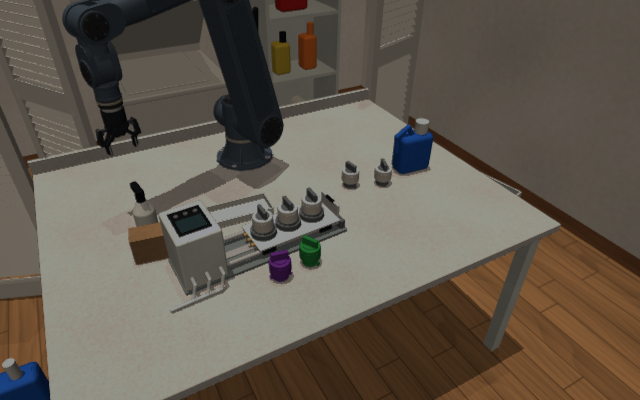

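The top view shows loose cartridges at (216,231) and (253,244), locked ones at (332,191), (362,189) and (390,186), and the tray at (398,252). The look-alikes are green (357,147) and purple (391,142), which I rule out by colour. The bystanders are the jug (155,242), sheets (497,226) and spray (500,260). I'll check the choice in a close crop.

```bash
cat > h.py <<'E'
from bench import read_state, imaging, r
import cv2,numpy as np
def ray(info,u,v,z):
    K=info['camera_matrix'];d=np.linalg.inv(K)@[u,v,1.];d=np.array(info['rotation'])@[d[0],-d[1],-d[2]]
    o=np.array(info['origin']);return o+d*(z-o[2])/d[2]
def proj(info,p):
    q=np.array(info['rotation']).T@(np.array(p)-info['origin']);q=np.array(info['camera_matrix'])@[q[0],-q[1],-q[2]];return q[:2]/q[2]
E
python3 - <<'E'
from h import *
im=cv2.imread('pics/top0.png');i=imaging.camera_info('top')
c=im[130:280,190:510];cv2.imwrite('pics/topc.png',cv2.resize(c,None,fx=2.5,fy=2.5,interpolation=cv2.INTER_CUBIC))
for n,u,v,z in[('fA',216,231,80),('fB',253,244,80),('e2',332,191,130),('e1',362,189,130),('e0',390,186,130),('tray a',358,266,30),('tray',398,252,30),('tray b',436,237,30)]:print(n,ray(i,u,v,z).round())
E
```

```text
fA [469. 409.  80.]
fB [425. 289.  80.]
e2 [582.  33. 130.]
e1 [586. -62. 130.]
e0 [ 594. -151.  130.]
tray a [349. -49.  30.]
tray [ 392. -182.   30.]
tray b [ 439. -311.   30.]
```

View pics/topc.png

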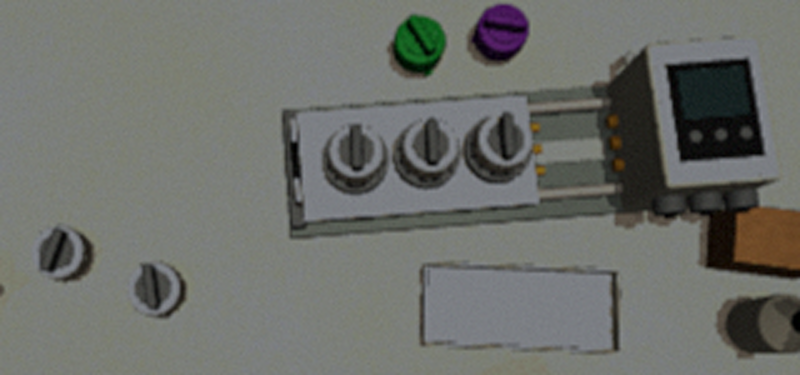

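The crop confirms three white/grey cartridges on the carriage at x=355, 430 and 505 and two loose ones on the left, all matching the description. The green and purple ones are excluded. Next is a wrist view from above the carriage.

```bash
python3 -m creep '[[[0.085,0,0,-0.05,0],[0.085,0,0,-0.05,0],[0.085,0,0,-0.05,0],[0.085,0,0,-0.05,0],[0.085,0.045,-0.02,0,0],[0.085,0.045,-0.02,0,0],[0.085,0.045,-0.02,0,0],[0.085,0.045,-0.02,0,0]]]' 40
python3 -m creep '[[[0.085,0.045,-0.025,0,-8],[0.085,0.045,-0.025,0,0],[0.085,0.045,-0.025,0,0],[0.085,0.045,-0.025,0,0],[0.085,0.045,-0.025,0,0],[0.085,0.045,-0.025,0,0],[0.085,0.03,-0.02,0,0],[0.085,0,0,0,0]]]'
python3 - <<'E'
from h import *
s=read_state();print(s['time'],s['position'],np.round(s['ee_rot'],3).tolist(),s['qpos'])
i=imaging.camera_info('wrist');print(i)
cv2.imwrite('pics/w1.png',imaging.camera('wrist'))
E
```

```text
time: 0.9
position: [312.8, -363.6, 431.1]
ee_rot: [[0.949, 0.316, -0.0], [0.316, -0.949, 0.0], [-0.0, -0.0, -1.0]]
ft_force: [-0.0, -0.6, -0.1]
width: 84.5
gripper_force: 0.0
time: 1.7
position: [506.8, -87.0, 430.1]
ee_rot: [[0.893, 0.45, -0.002], [0.45, -0.893, 0.001], [-0.001, -0.002, -1.0]]
ft_force: [-0.1, -0.2, -0.2]
width: 85.0
gripper_force: 0.0
1.7 [506.77609469 -87.04407393 430.10166253] [[0.893, 0.45, -0.002], [0.45, -0.893, 0.001], [-0.001, -0.002, -1.0]] [-1.70698861e-01  2.43893539e-01  5.01572483e-01  1.83021567e+00
  1.00263728e-03  2.50383522e+00]
{'camera_matrix': array([[359.82867398,   0.        , 314.50006027],
       [  0.        , 359.82867398, 200.01735918],
       [  0.        ,   0.        ,   1.        ]]), 'origin': array([578.3318049 , -50.87598389, 572.79873139]), 'rotation': array([[ 0.45055166,  0.84950888,  0.27447744],
       [-0.89274981,  0.42906993,  0.13746554],
       [-0.00099182, -0.30697501,  0.95171706]])}
```

View pics/w1.png

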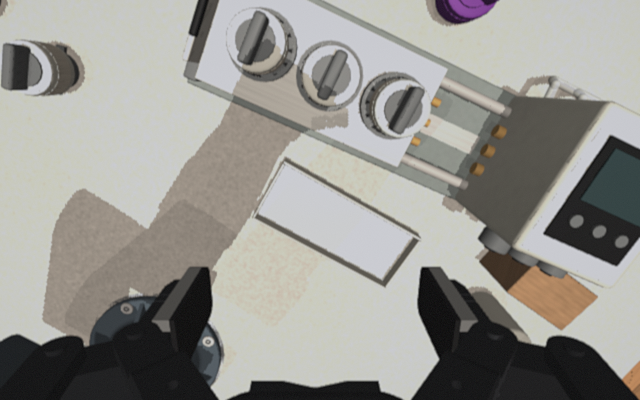

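The wrist view shows three cartridges at about (255,38), (330,75) and (400,105). Their bars look across the rods, not along them, which differs from the text, so I need a closer look. I'll turn the tool so the fingers close along y (yaw about 184°) and measure.

```bash
python3 -m creep '[[[0.085,0,0,0,-8.5],[0.085,0,0,0,-8.5],[0.085,0,0,0,-8.5],[0.085,0,0,0,-8.5],[0.085,0,0,0,-8.5],[0.085,0,0,0,-8.5],[0.085,0,0,0,-8.5],[0.085,0,0,0,-8.5]]]'
python3 -m creep '[[[0.085,0,0,0,-8.5],[0.085,0,0,0,-8.5],[0.085,0,0,0,-8.5],[0.085,0,0,0,-8.5],[0.085,0,0,0,-8.5],[0.085,0,0,0,-8.5],[0.085,0,0,0,-8.5],[0.085,0,0,0,-8.5]]]'
python3 -m creep '[[[0.085,0,0,0,-8.5],[0.085,0,0,0,-8.5],[0.085,0,0,0,-4],[0.085,-0.04,0.01,0.03,0],[0.085,-0.04,0.01,0.03,0],[0.085,0,0,0.02,0],[0.085,0,0,0,0],[0.085,0,0,0,0]]]'
python3 - <<'E'
from h import *
s=read_state();print(s['time'],s['position'],np.round(s['ee_rot'],3).tolist(),s['qpos'])
im=imaging.camera('wrist')
cv2.imwrite('pics/w2.png',im)
E
```

```text
time: 2.55
position: [504.3, -91.8, 431.4]
ee_rot: [[-0.083, 0.997, -0.0], [0.997, 0.083, -0.0], [-0.0, -0.0, -1.0]]
ft_force: [-0.0, -0.9, 0.1]
width: 84.8
gripper_force: 0.0
time: 3.35
position: [504.3, -91.8, 431.4]
ee_rot: [[-0.955, 0.296, -0.0], [0.296, 0.955, -0.0], [0.0, -0.0, -1.0]]
ft_force: [0.1, -0.1, 0.1]
width: 84.9
gripper_force: 0.0
time: 4.15
position: [581.2, -67.1, 353.2]
ee_rot: [[-0.998, -0.06, -0.001], [-0.06, 0.998, -0.0], [0.001, 0.0, -1.0]]
ft_force: [0.6, -0.6, 0.6]
width: 85.1
gripper_force: 0.0
4.15 [581.24973167 -67.12862575 353.18633827] [[-0.998, -0.06, -0.001], [-0.06, 0.998, -0.0], [0.001, 0.0, -1.0]] [-1.14937541e-01  3.45247931e-01  4.46865608e-01  1.67291684e+00
 -8.24324785e-05 -1.74850600e-01]
```

View pics/w2.png

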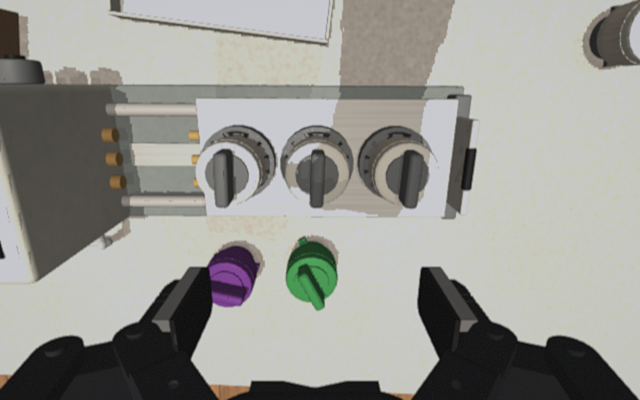

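Run:
```python
from h import *
im=cv2.imread('pics/w2.png')
c=im[90:220,190:440];cv2.imwrite('pics/w2c.png',cv2.resize(c,None,fx=3.2,fy=3.2,interpolation=cv2.INTER_CUBIC))
g=cv2.cvtColor(im,cv2.COLOR_BGR2GRAY)
for u in(225,317,411):print(g[205:140:-4,u]);print(g[180,u-20:u+20])
```

```text
[ 97 101 100 100  99  96  93  93  92  91  87  86  81  48  91 203 120]
[195 152 117 114 116 117 119 118 114 101 101 109 114 117 119 119 121 120
 115 106  93  82  61  40  39  40  37  45  64  77  89 116 121 120 121 121
 120 121 121 123]
[ 72  75  77  78  79  80  87  87  88  86  86  84 114  53 108 202 110]
[77 80 83 82 81 80 81 82 80 82 80 83 79 62 66 73 77 81 85 87 89 88 88 87
 78 73 66 67 81 82 81 81 81 81 79 82 84 88 89 86]
[ 83  85  85  87  87  88  86  86  82  78  74  72  66  47 133 166 109]
[ 87  87  87  89  88  88  87  81  79  65  43  39  36  41  41  41  52  67
  74  81  87  88  87  85  85  84  82  80  74  73  83  85  85  84  81  92
 129 178 201 203]
```

View pics/w2c.png

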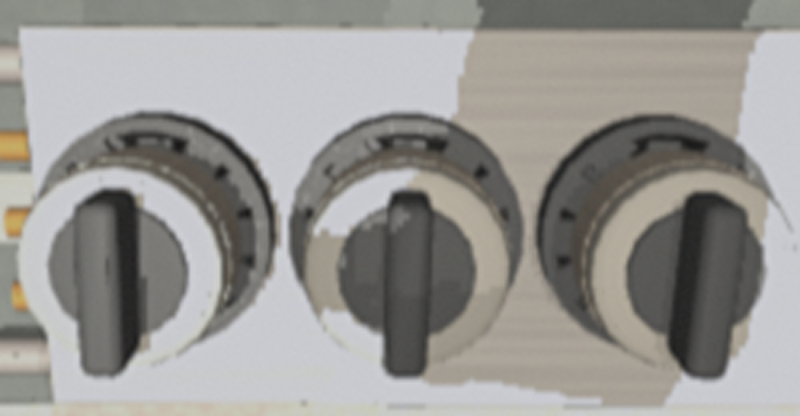

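Run:
```python
from h import *
i=imaging.camera_info('wrist')
f=lambda a,b,z:ray(i,190+a/3.2,90+b/3.2,z)
for n,a,b in[('e0',(97,200),(97,374)),('e1',(408,200),(406,374)),('e2',(727,200),(706,374))]:
    p,q=f(*a,156),f(*b,156);d=q-p;print(n,p.round(1),q.round(1),'c',((p+q)/2).round(1),'len',np.linalg.norm(d).round(1),'yaw',np.degrees(np.arctan2(d[1],d[0])).round(1))
print('disk e1',f(408,270,126),'disk e0',f(118,270,126),'e2',f(695,270,126))
# bottle outline circles
print('bottle e1 L/R',f(305,270,126),f(508,270,126))
print('tray corners',[ray(i,u,v,30).round() for u,v in((110,12),(328,42))])
print('carriage edges',[ray(i,u,v,46).round() for u,v in((197,99),(457,99),(206,215),(446,217))])
```

```text
e0 [ 572.4 -157.1  156. ] [ 627.5 -158.2  156. ] c [ 600.  -157.7  156. ] len 55.1 yaw -1.2
e1 [566.8 -64.4 156. ] [621.7 -61.6 156. ] c [594.2 -63.  156. ] len 55.0 yaw 2.9
e2 [561.   30.6 156. ] [616.   32.1 156. ] c [588.5  31.3 156. ] len 55.0 yaw 1.7
disk e1 [595.63647053 -62.42028154 126.        ] disk e0 [ 601.43514549 -158.24995579  126.        ] e2 [589.90021867  32.37778038 126.        ]
bottle e1 L/R [597.69571641 -96.45165296 126.        ] [593.63750141 -29.38505172 126.        ]
tray corners [array([ 440., -314.,   30.]), array([457., -58.,  30.])]
carriage edges [array([ 531., -212.,   46.]), array([512., 102.,  46.]), array([ 680., -206.,   46.]), array([664., 115.,  46.])]
```

The middle bar measures 55 mm long at z=156, its bottle is 67 mm across, and the socket spacing is 94.6 mm. All of these match the sizes given. I'll grasp the middle empty (centre 594,-63) and test with a small lift.

```bash
python3 -m creep '[[[0.06,-0.0135,0.003,0.04,0],[0.06,0,0,0.045,0],[0.06,0,0,0.045,0],[0.06,0,0,0.045,0],[0.06,0,0,0.03,0],[0.06,0,0,0.02,0],[0,0,0,0,0],[0,0,0,0,0]]]' 40
python3 -m creep '[[[0,0,0,0,0],[0,0,0,0,0],[0,0,0,0,0],[0,0,0,0,0]]]'
python3 -m creep '[[[0,0,0,-0.003,0],[0,0,0,-0.002,0],[0,0,0,0,0]]]'
```

```text
time: 5.0
position: [596.1, -62.9, 129.6]
ee_rot: [[-0.998, -0.06, 0.002], [-0.06, 0.998, -0.0], [-0.002, -0.0, -1.0]]
ft_force: [0.5, -0.8, 0.2]
width: 31.7
gripper_force: 0.0
time: 5.4
position: [596.6, -62.8, 129.8]
ee_rot: [[-0.998, -0.061, 0.004], [-0.061, 0.998, -0.001], [-0.004, -0.001, -1.0]]
ft_force: [0.5, -2.0, 8.2]
width: 13.3
gripper_force: 43.3
time: 5.7
position: [595.5, -62.3, 133.0]
ee_rot: [[-0.998, -0.061, 0.001], [-0.061, 0.998, 0.0], [-0.001, 0.0, -1.0]]
ft_force: [0.3, 0.5, -1.9]
width: 13.2
gripper_force: 42.0
```

```bash
python3 -m creep '[[[0,0,0,-0.003,0],[0,0,0,0,0],[0,0,0,-0.003,0],[0,0,0,0,0]]]'
```

```text
time: 6.1
position: [595.5, -62.4, 138.8]
ee_rot: [[-0.998, -0.061, 0.0], [-0.061, 0.998, 0.0], [-0.0, 0.0, -1.0]]
ft_force: [0.6, 0.3, -0.3]
width: 13.0
gripper_force: 42.0
```

```bash
python3 -m creep '[[[0,0,0,-0.01,0],[0,0,0,-0.02,0],[0,0,0,-0.04,0],[0,0,0,-0.04,0],[0,0,0,-0.03,0],[0,0,0,0,0]]]'
python3 - <<'E'
from h import *
cv2.imwrite('pics/w3.png',imaging.camera('wrist'))
E
```

```text
time: 6.7
position: [596.8, -62.5, 283.7]
ee_rot: [[-0.998, -0.061, 0.007], [-0.061, 0.998, -0.001], [-0.007, -0.001, -1.0]]
ft_force: [0.1, 0.7, -0.4]
width: 13.7
gripper_force: 42.1
```

View pics/w3.png

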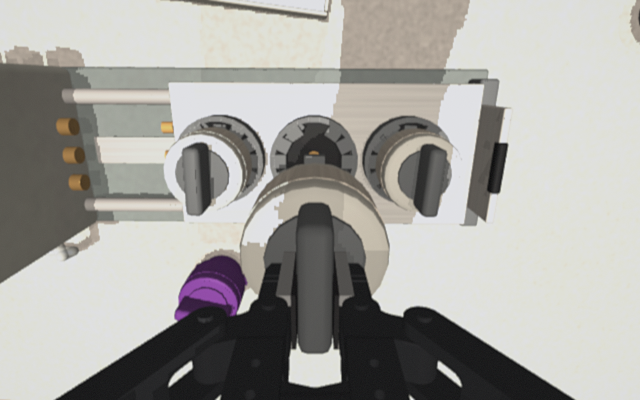

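The cartridge came out free: it is held upright, with an orange valve visible in the emptied socket at (315,155). So at this start the bars lie along the insertion direction and only a lift is needed. I'll carry it to the far (-y) slot of the tray.

```bash
python3 -m creep '[[[0,0.037,-0.032,0,0],[0,0.037,-0.032,0,0],[0,0.037,-0.032,0,0],[0,0.037,-0.032,0,0],[0,0.037,-0.032,0,0],[0,0.036,-0.031,0,0],[0,0,0,0.05,0],[0,0,0,0,0]]]'
python3 - <<'E'
from h import *
s=read_state();print(s['position'],s['width'])
im=imaging.camera('wrist');i=imaging.camera_info('wrist')
cv2.imwrite('pics/w4.png',im)
# predicted tray corners
y=np.array([.066,.998,0]);x=np.array([.998,-.066,0]);c=np.array([393.5,-182,30])
for a in(-55,55):
  for b in(-130,130):
    p=proj(i,c+a*x+b*y);print(a,b,p.round());cv2.circle(im,tuple(int(t) for t in p.round()),4,(0,0,255),1)
cv2.imwrite('pics/w4.png',im)
E
```

```text
time: 7.55
position: [381.3, -264.6, 222.6]
ee_rot: [[-0.998, -0.058, -0.01], [-0.058, 0.998, 0.007], [0.009, 0.008, -1.0]]
ft_force: [-0.6, 0.8, -0.7]
width: 13.3
gripper_force: 41.9
[ 381.26997917 -264.59351621  222.63134798] 13.293066512844877
-55 -130 [269. 109.]
-55 130 [544. 145.]
55 -130 [260. 221.]
55 130 [510. 250.]
```

View pics/w4.png

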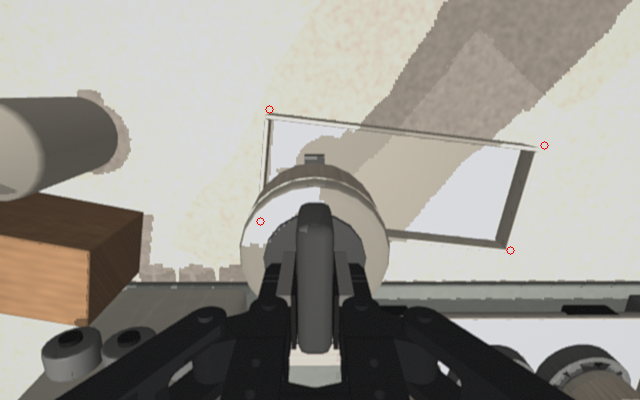

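The tray's rim corners are at (267,116), (535,150) and (508,243), so my estimate was about 7 mm off. I'll recompute from these.

```bash
python3 -m creep '[[[0,0,0,0,0],[0,0,0,0,0],[0,0,0,0,0]]]'
python3 - <<'E'
from h import *
im=imaging.camera('wrist');i=imaging.camera_info('wrist')
s=read_state();print(s['position'],s['ee_rot'].round(3).tolist())
hsv=cv2.cvtColor(im,cv2.COLOR_BGR2HSV);g=cv2.cvtColor(im,cv2.COLOR_BGR2GRAY)
sub=cv2.GaussianBlur(g[95:270,255:560],(3,3),0)
pts=cv2.goodFeaturesToTrack(sub,60,.05,6).reshape(-1,2)+[255,95]
for q in((267,116),(535,150),(508,243)):
    d=np.hypot(*(pts-q).T);
    for k in np.argsort(d)[:2]:print(q,pts[k],ray(i,*pts[k],30).round(1))
E
```

```text
time: 7.9
position: [387.9, -266.6, 230.0]
ee_rot: [[-0.998, -0.063, 0.002], [-0.063, 0.998, -0.001], [-0.002, -0.002, -1.0]]
ft_force: [-0.6, 0.4, -0.8]
width: 13.1
gripper_force: 42.0
[ 387.6466859  -266.50116446  229.69373342] [[-0.998, -0.062, 0.002], [-0.062, 0.998, -0.001], [-0.002, -0.001, -1.0]]
(267, 116) [274. 109.] [ 335.3 -306.8   30. ]
(267, 116) [273. 103.] [ 330.  -307.9   30. ]
(535, 150) [536. 143.] [351.1 -57.4  30. ]
(535, 150) [524. 141.] [350.  -69.2  30. ]
(508, 243) [506. 238.] [450.  -63.5  30. ]
(508, 243) [496. 230.] [441.9 -75.7  30. ]
```

```bash
python3 -m creep '[[[0,0.0015,-0.0025,0.04,0],[0,0,0,0.04,0],[0,0,0,0.035,0],[0,0,0,0.02,0],[0,0,0,0.009,0],[0,0,0,0,0],[0,0,0,0,0]]]'
```

```text
time: 8.65
position: [386.0, -269.5, 85.6]
ee_rot: [[-0.998, -0.061, 0.001], [-0.061, 0.998, -0.001], [-0.001, -0.001, -1.0]]
ft_force: [-0.9, -0.1, -0.4]
width: 13.2
gripper_force: 41.9
```

```bash
python3 -m creep '[[[0,0,0,0.0025,0],[0,0,0,0,0],[0.035,0,0,0,0],[0.035,0,0,0,0],[0.035,0,0,0,0],[0.035,0,0,-0.03,0],[0.035,0,0,-0.05,0],[0.035,0,0,-0.05,0]]]'
python3 -m creep '[[[0.05,0,0,-0.05,0],[0.05,-0.044,0.0195,0,0],[0.05,-0.044,0.0195,0,0],[0.05,-0.044,0.0195,0,0],[0.05,-0.044,0.0195,0,0],[0.05,-0.044,0.0195,0,0],[0.05,0,0,0,0],[0.05,0,0,0,0]]]'
python3 -m creep '[[[0.05,0,0,0,0],[0.05,0,0,0,0]]]'
python3 - <<'E'
from h import *
s=read_state();print(s['position'],s['ee_rot'].round(3).tolist())
im=imaging.camera('wrist');i=imaging.camera_info('wrist');cv2.imwrite('pics/w5.png',im)
E
```

```text
time: 9.45
position: [384.4, -268.6, 213.2]
ee_rot: [[-0.998, -0.061, -0.001], [-0.061, 0.998, 0.001], [0.001, 0.001, -1.0]]
ft_force: [2.4, -1.7, 0.2]
width: 34.7
gripper_force: 0.0
time: 10.25
position: [599.2, -157.5, 260.9]
ee_rot: [[-0.998, -0.063, -0.002], [-0.063, 0.998, 0.0], [0.002, 0.0, -1.0]]
ft_force: [-0.8, 0.5, 0.1]
width: 50.0
gripper_force: 0.0
time: 10.45
position: [597.8, -159.0, 262.5]
ee_rot: [[-0.998, -0.06, 0.0], [-0.06, 0.998, -0.0], [-0.0, -0.0, -1.0]]
ft_force: [-0.5, 0.7, -0.3]
width: 49.8
gripper_force: 0.0
[ 597.78110819 -159.03193395  262.51115481] [[-0.998, -0.06, 0.0], [-0.06, 0.998, -0.0], [-0.0, -0.0, -1.0]]
```

View pics/w5.png

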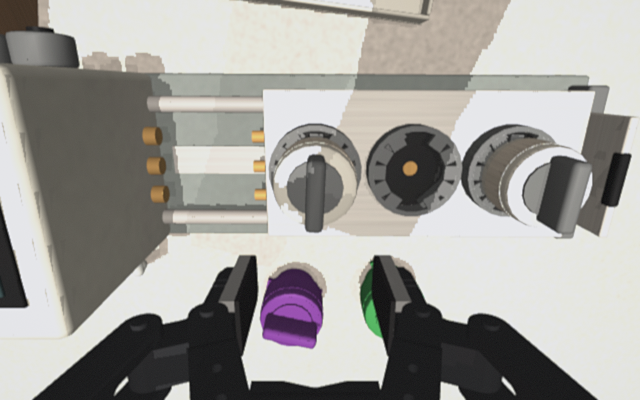

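The view shows the emptied socket1 with its valve at (410,168), e0's bar at (316,192) under the fingers, and e2's bar at (565,195). Now I'll pick e0.

```bash
python3 -m creep '[[[0.05,-0.003,0.0015,0.04,0],[0.05,0,0,0.04,0],[0.05,0,0,0.035,0],[0.05,0,0,0.018,0],[0.05,0,0,0,0],[0,0,0,0,0],[0,0,0,0,0],[0,0,0,0,0]]]'
python3 -m creep '[[[0,0,0,0,0],[0,0,0,0,0],[0,0,0,-0.005,0],[0,0,0,-0.005,0],[0,0,0,-0.005,0],[0,0,0,-0.02,0],[0,0,0,-0.04,0],[0,0,0,-0.04,0]]]'
python3 -m creep '[[[0,0,0,-0.03,0],[0,0,0,0,0],[0,0,0,0,0]]]'
python3 - <<'E'
from h import *
i=imaging.camera_info('wrist');im=imaging.camera('wrist');cv2.imwrite('pics/w6.png',im)
print(proj(i,[601,-157.5,72]),proj(i,[595.2,-62.6,72]),proj(i,[595.2,-62.6,52]))
s=read_state();print(s['position'],s['ee_rot'].round(3).tolist())
E
```

```text
time: 11.3
position: [602.4, -157.1, 130.7]
ee_rot: [[-0.998, -0.061, 0.003], [-0.061, 0.998, -0.001], [-0.003, -0.001, -1.0]]
ft_force: [0.5, -1.2, 5.0]
width: 13.3
gripper_force: 42.9
time: 12.1
position: [601.0, -156.4, 244.9]
ee_rot: [[-0.998, -0.061, -0.002], [-0.061, 0.998, 0.001], [0.002, 0.001, -1.0]]
ft_force: [1.0, -0.2, -0.7]
width: 13.1
gripper_force: 41.9
time: 12.4
position: [601.8, -156.7, 274.4]
ee_rot: [[-0.998, -0.061, 0.001], [-0.061, 0.998, -0.0], [-0.001, -0.0, -1.0]]
ft_force: [0.3, -0.4, -1.5]
width: 13.2
gripper_force: 42.0
[313.00054457 165.60378843] [410.21814017 165.65358068] [405.32337508 161.41819045]
[ 601.35021929 -156.55712356  273.26729897] [[-0.998, -0.061, -0.001], [-0.061, 0.998, 0.0], [0.001, 0.0, -1.0]]
```

```bash
python3 -m creep '[[[0,0.042,-0.003,0,0],[0,0.042,-0.003,0,0],[0,0.042,-0.003,0,0],[0,0.042,-0.003,0,0],[0,0.043,-0.0035,0,0],[0,0,0,0.03,0],[0,0,0,0.04,0],[0,0,0,0.04,0]]]'
python3 -m creep '[[[0,0,0,0.04,0],[0,0,0,0.025,0],[0,0,0,0,0],[0,0,0,0,0],[0,0,0,0,0]]]'
```

```text
time: 13.25
position: [390.9, -184.8, 162.1]
ee_rot: [[-0.998, -0.06, -0.0], [-0.06, 0.998, 0.0], [0.0, 0.0, -1.0]]
ft_force: [1.0, -0.5, -0.2]
width: 13.2
gripper_force: 42.0
time: 13.75
position: [392.6, -185.3, 100.0]
ee_rot: [[-0.998, -0.061, 0.001], [-0.061, 0.998, -0.0], [-0.001, -0.001, -1.0]]
ft_force: [0.8, 0.3, -0.1]
width: 13.0
gripper_force: 41.8
```

```bash
python3 -m creep '[[[0,0,0,0.012,0],[0,0,0,0.004,0],[0,0,0,0,0],[0.035,0,0,0,0],[0.035,0,0,0,0],[0.035,0,0,0,0],[0.035,0,0,-0.03,0],[0.035,0,0,-0.05,0]]]'
python3 -m creep '[[[0.05,0,0,-0.05,0],[0.05,0,0,-0.05,0],[0.05,-0.035,0.0341,0,0],[0.05,-0.035,0.0341,0,0],[0.05,-0.035,0.0341,0,0],[0.05,-0.035,0.0341,0,0],[0.05,-0.035,0.0341,0,0],[0.05,-0.035,0.0341,0,0]]]'
python3 -m creep '[[[0.05,0,0,0,0],[0.05,0,0,0,0],[0.05,0,0,0,0]]]'
python3 - <<'E'
from h import *
i=imaging.camera_info('wrist');im=imaging.camera('wrist');cv2.imwrite('pics/w7.png',im)
s=read_state();print(s['position'],s['ee_rot'].round(3).tolist())
g=cv2.cvtColor(im,cv2.COLOR_BGR2GRAY)
for n,u in(('s0',601.,),('s1',0)):pass
print([proj(i,p).round() for p in([601,-157.5,52],[595,-62.6,52],[589,31.7,156])])
hsv=cv2.cvtColor(im,cv2.COLOR_BGR2HSV);m=cv2.inRange(hsv,(8,120,90),(28,255,255))
n,_,st,ce=cv2.connectedComponentsWithStats(m)
for k in range(1,n):
  if st[k,4]>15:print(st[k],ce[k].round(1),ray(i,*ce[k],52).round(1))
E
```

```text
time: 14.55
position: [390.1, -184.1, 161.9]
ee_rot: [[-0.998, -0.061, -0.005], [-0.061, 0.998, 0.002], [0.005, 0.003, -1.0]]
ft_force: [2.4, -1.3, -0.4]
width: 34.9
gripper_force: 0.0
time: 15.35
position: [590.2, 33.8, 263.2]
ee_rot: [[-0.998, -0.061, 0.0], [-0.061, 0.998, 0.0], [-0.0, 0.0, -1.0]]
ft_force: [0.9, -1.4, 0.1]
width: 50.0
gripper_force: 0.0
time: 15.65
position: [588.5, 31.5, 263.0]
ee_rot: [[-0.998, -0.061, -0.001], [-0.061, 0.998, -0.0], [0.001, -0.0, -1.0]]
ft_force: [-0.2, 0.9, 0.0]
width: 50.3
gripper_force: 0.0
[588.43419077  31.2139829  263.30082557] [[-0.998, -0.06, -0.0], [-0.06, 0.998, -0.0], [0.0, -0.0, -1.0]]
[array([125., 166.]), array([220., 166.]), array([314., 196.])]
[ 57 129  12  11 117] [ 62.5 133.9] [ 572.8 -215.1   52. ]
[ 63 159   4  10  23] [ 64.3 163.5] [ 602.3 -217.8   52. ]
[117 159  14  14 159] [123.5 165.3] [ 600.6 -158.9   52. ]
[212 159  14  14 155] [218.6 165.8] [595.2 -63.7  52. ]
[ 69 188  12   9  71] [ 73.4 192.6] [ 632.5 -213.2   52. ]
```

```bash
python3 -m creep '[[[0.05,-0.001,0,0.04,0],[0.05,0,0,0.04,0],[0.05,0,0,0.035,0],[0.05,0,0,0.018,0],[0.05,0,0,0,0],[0,0,0,0,0],[0,0,0,0,0],[0,0,0,0,0]]]'
python3 -m creep '[[[0,0,0,0,0],[0,0,0,0,0],[0,0,0,-0.005,0],[0,0,0,-0.005,0],[0,0,0,-0.005,0],[0,0,0,-0.02,0],[0,0,0,-0.04,0],[0,0,0,-0.04,0]]]'
python3 -m creep '[[[0,0,0,-0.03,0],[0,0,0,0,0],[0,0,0,0,0]]]'
```

```text
time: 16.5
position: [591.0, 31.9, 131.8]
ee_rot: [[-0.998, -0.061, 0.003], [-0.061, 0.998, 0.0], [-0.003, 0.0, -1.0]]
ft_force: [-0.3, -0.3, 4.5]
width: 13.2
gripper_force: 41.8
time: 17.3
position: [589.5, 32.1, 246.0]
ee_rot: [[-0.998, -0.061, -0.001], [-0.061, 0.998, 0.0], [0.001, 0.0, -1.0]]
ft_force: [0.8, 0.1, -1.5]
width: 13.5
gripper_force: 41.0
time: 17.6
position: [590.3, 32.1, 275.4]
ee_rot: [[-0.998, -0.061, 0.001], [-0.061, 0.998, 0.0], [-0.001, 0.0, -1.0]]
ft_force: [1.1, -0.0, -2.1]
width: 13.3
gripper_force: 41.1
```

```bash
python3 -m creep '[[[0,0.04,-0.0242,0,0],[0,0.04,-0.0242,0,0],[0,0.04,-0.0242,0,0],[0,0.04,-0.0242,0,0],[0,0.04,-0.0242,0,0],[0,0,0,0.03,0],[0,0,0,0.04,0],[0,0,0,0.04,0]]]'
python3 -m creep '[[[0,0,0,0.04,0],[0,0,0,0.025,0],[0,0,0,0,0],[0,0,0,0,0],[0,0,0,0,0]]]'
```

```text
time: 18.4
position: [396.8, -101.0, 163.0]
ee_rot: [[-0.998, -0.06, -0.0], [-0.06, 0.998, 0.0], [0.0, 0.0, -1.0]]
ft_force: [1.1, 0.4, -2.2]
width: 13.0
gripper_force: 41.1
time: 18.9
position: [398.5, -101.0, 101.0]
ee_rot: [[-0.998, -0.061, 0.001], [-0.061, 0.998, -0.0], [-0.001, -0.0, -1.0]]
ft_force: [0.1, -0.0, -0.7]
width: 13.2
gripper_force: 41.0
```

```bash
python3 -m creep '[[[0,0,0,0.012,0],[0,0,0,0.003,0],[0,0,0,0,0],[0.035,0,0,0,0],[0.035,0,0,0,0],[0.035,0,0,0,0],[0.035,0,0,-0.03,0],[0.035,0,0,-0.05,0]]]'
python3 -m creep '[[[0.05,0,0,-0.05,0],[0.05,0,0,-0.05,0],[0.05,0,0,-0.05,0],[0.05,0,0,0,0],[0.05,0,0,0,0],[0.05,0,0,0,0]]]'
python3 - <<'E'
from h import *
cv2.imwrite('pics/w8.png',imaging.camera('wrist'))
E
python3 -m creep '[[[0.05,-0.007,0.0436,0,0],[0.05,-0.007,0.0436,0,0],[0.05,-0.007,0.0436,0,0],[0.05,-0.007,0.0436,0,0],[0.05,-0.007,0.0436,0,0],[0.05,-0.007,0.0436,0,0],[0.05,-0.007,0.0436,0,0],[0.05,-0.007,0.0436,0,0]]]'
python3 -m creep '[[[0.05,-0.007,0.0436,0,0],[0.05,-0.007,0.0436,0,0],[0.05,0,0,0,0],[0.05,0,0,0,0],[0.05,0,0,0,0]]]'
python3 - <<'E'
from h import *
s=read_state();print(s['position'],s['ee_rot'].round(3).tolist(),s['qpos'].round(2))
i=imaging.camera_info('wrist');im=imaging.camera('wrist');cv2.imwrite('pics/w9.png',im)
np.savez('w9.npz',**i)
cv2.imwrite('pics/w89.png',np.vstack([cv2.resize(cv2.imread('pics/w8.png'),(480,300)),cv2.resize(im,(480,300))]))
E
```

```text
time: 19.7
position: [395.9, -100.4, 164.0]
ee_rot: [[-0.998, -0.061, -0.005], [-0.061, 0.998, 0.001], [0.005, 0.002, -1.0]]
ft_force: [1.9, 0.7, -0.9]
width: 35.0
gripper_force: 0.0
time: 20.3
position: [397.4, -100.8, 314.1]
ee_rot: [[-0.998, -0.061, -0.001], [-0.061, 0.998, 0.0], [0.001, 0.001, -1.0]]
ft_force: [-0.0, 1.0, -0.2]
width: 50.1
gripper_force: 0.0
time: 21.15
position: [431.7, 252.3, 313.7]
ee_rot: [[-0.998, -0.061, -0.002], [-0.061, 0.998, -0.001], [0.002, -0.001, -1.0]]
ft_force: [1.6, 0.0, 0.9]
width: 50.0
gripper_force: 0.0
time: 21.65
position: [440.7, 337.7, 314.2]
ee_rot: [[-0.998, -0.061, -0.001], [-0.061, 0.998, -0.001], [0.002, -0.001, -1.0]]
ft_force: [0.5, 0.1, 0.6]
width: 50.4
gripper_force: 0.0
[440.73532338 337.66280799 314.2313102 ] [[-0.998, -0.061, -0.001], [-0.061, 0.998, -0.001], [0.002, -0.001, -1.0]] [ 0.65  0.28  0.26  1.55 -0.    0.59]
```

View pics/w89.png

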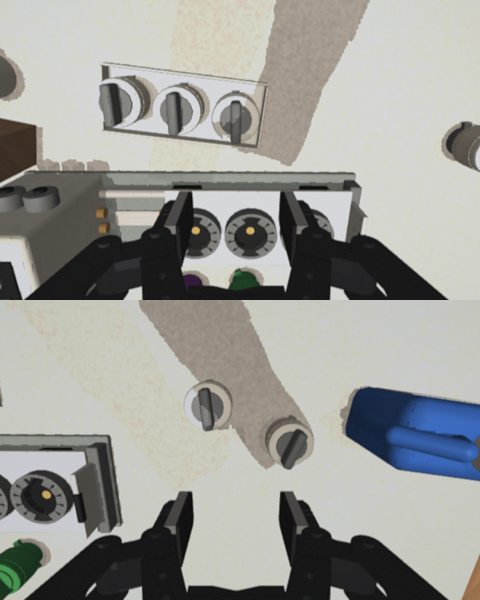

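The top half shows all three empties standing upright in the tray. The bottom half shows the two full cartridges at about (277,143) and (387,190) in full-resolution pixels. I'll crop these to get the bar directions.

Run:
```python
from h import *
im=cv2.imread('pics/w9.png');c=im[95:230,235:435];cv2.imwrite('pics/w9c.png',cv2.resize(c,None,fx=4,fy=4,interpolation=cv2.INTER_CUBIC))
```

```text
(no output)
```

View pics/w9c.png

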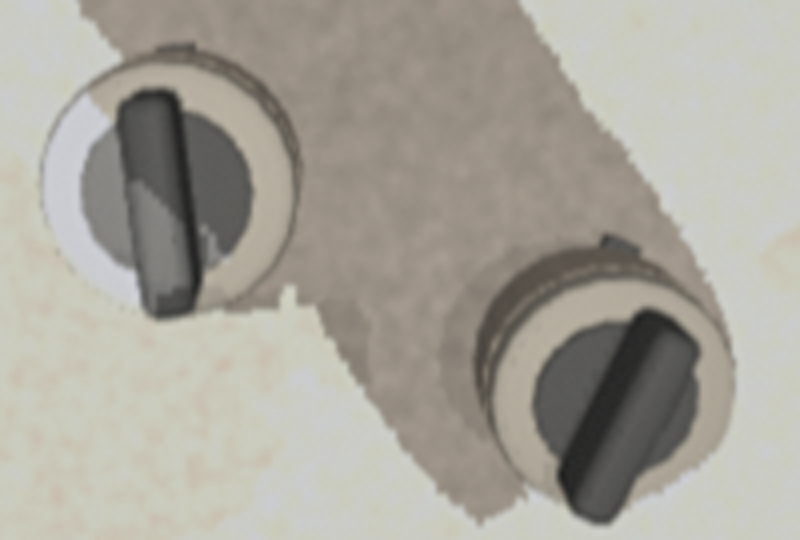

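```bash
cat > bars.py <<'E'
from h import *
i=dict(np.load('w9.npz'))
f=lambda a,z:ray(i,235+a[0]/4,95+a[1]/4,z)
for n,a,b,c in[('fB',(145,98),(170,300),(167,190)),('fA',(672,330),(602,510),(615,395))]:
    p,q=f(a,104),f(b,104);d=q-p;print(n,'c',((p+q)/2).round(1),'len',np.linalg.norm(d).round(1),'yaw',np.degrees(np.arctan2(d[1],d[0])).round(1),'disk',f(c,74).round(1))
E
python3 bars.py; python3 -c "
from h import *
i=imaging.camera_info('top')
print(ray(i,216,231,80),ray(i,253,244,80))"
```

```text
fB c [423.1 297.6 104. ] len 49.9 yaw 8.6 disk [425.1 296.9  74. ]
fA c [472.5 422.3 104. ] len 50.9 yaw -13.3 disk [474.4 422.9  74. ]
[469.02001377 409.06185118  80.        ] [424.7099608  288.92852466  80.        ]
```

```bash
python3 -m creep '[[[0.05,0.019,-0.039,0.02,0],[0.05,0,0,0.04,-5],[0.05,0,0,0.03,0],[0.05,0,0,0,0],[0.05,0,0,0,0],[0.05,0,0,0,0]]]'
python3 - <<'E'
from h import *
s=read_state();print(s['position'],s['ee_rot'].round(3).tolist(),s['qpos'].round(2))
i=imaging.camera_info('wrist');im=imaging.camera('wrist');np.savez('w10.npz',**i);cv2.imwrite('pics/w10.png',im)
print(proj(i,[424,297,104]),proj(i,[473,422,104]))
E
```

```text
time: 22.3
position: [425.4, 298.7, 226.9]
ee_rot: [[-0.989, -0.147, 0.002], [-0.147, 0.989, 0.002], [-0.002, 0.001, -1.0]]
ft_force: [0.1, 0.2, 1.1]
width: 50.1
gripper_force: 0.0
[425.40011885 298.65639605 226.92909082] [[-0.989, -0.147, 0.002], [-0.147, 0.989, 0.002], [-0.002, 0.001, -1.0]] [ 0.61  0.23 -0.04  1.3   0.    0.46]
[311.56645641 186.97451358] [452.86950049 264.90748022]
```

View pics/w10.png

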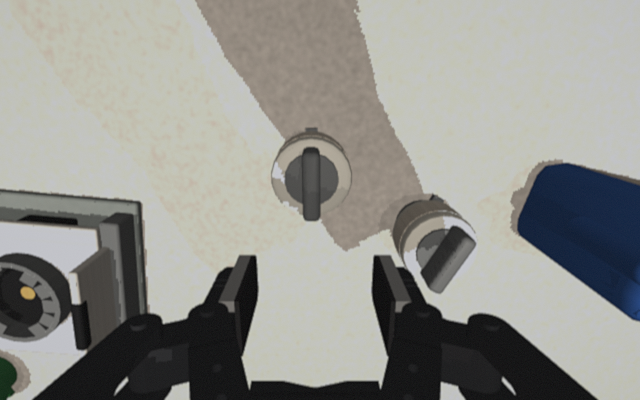

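The bar is aligned and vertical in the image at (311,184), between the fingers. I'll descend and grasp.

```bash
python3 -m creep '[[[0.05,0.0025,-0.0015,0.04,0],[0.05,0,0,0.045,0],[0.05,0,0,0.035,0],[0.05,0,0,0.02,0],[0.05,0,0,0.009,0],[0.05,0,0,0,0],[0,0,0,0,0],[0,0,0,0,0]]]' 60
python3 -m creep '[[[0,0,0,0,0],[0,0,0,0,0],[0,0,0,0,0],[0,0,0,-0.02,0],[0,0,0,-0.04,0],[0,0,0,-0.05,0],[0,0,0,-0.05,0],[0,0,0,-0.04,0]]]'
python3 -m creep '[[[0,0,0,0,5],[0,0,0,0,0],[0,0,0,0,0]]]'
python3 - <<'E'
from h import *
s=read_state();print(s['position'],s['ee_rot'].round(4).tolist(),s['qpos'].round(2))
E
```

```text
time: 23.15
position: [423.2, 297.3, 77.5]
ee_rot: [[-0.989, -0.148, 0.002], [-0.148, 0.989, 0.002], [-0.002, 0.001, -1.0]]
ft_force: [-0.1, -0.4, -0.1]
width: 21.6
gripper_force: 0.0
time: 23.95
position: [422.2, 296.6, 279.1]
ee_rot: [[-0.989, -0.148, 0.002], [-0.148, 0.989, 0.001], [-0.002, 0.001, -1.0]]
ft_force: [0.7, 0.1, -2.8]
width: 13.0
gripper_force: 62.3
time: 24.25
position: [421.8, 296.3, 275.3]
ee_rot: [[-0.998, -0.063, -0.001], [-0.063, 0.998, -0.001], [0.001, -0.001, -1.0]]
ft_force: [-0.2, 0.2, -3.3]
width: 12.7
gripper_force: 62.1
[421.80651944 296.3178723  275.30323874] [[-0.998, -0.0631, -0.0012], [-0.0631, 0.998, -0.0007], [0.0013, -0.0006, -1.0]] [0.61 0.21 0.06 1.42 0.   0.55]
```

```bash
cat > held.py <<'E'
from h import *
import sys
im=imaging.camera('wrist');cv2.imwrite(f'pics/{sys.argv[1]}.png',im)
def prof(f):
    g=cv2.cvtColor(cv2.imread(f),cv2.COLOR_BGR2GRAY).astype(int);return g
for f in('pics/w3.png','pics/w6.png',f'pics/{sys.argv[1]}.png'):
    g=prof(f);print(f);print(' col',g[145:225:2,308:322].mean(1).round().astype(int).tolist());print(' row230',g[230,285:345:2].tolist());print(' bottom',g[340:365:2,308:322].mean(1).round().astype(int).tolist())
E
python3 held.py w11
```

```text
pics/w3.png
 col [45, 44, 42, 70, 96, 69, 103, 96, 96, 98, 98, 97, 98, 97, 97, 96, 128, 109, 102, 106, 112, 150, 177, 178, 178, 180, 181, 182, 166, 68, 52, 53, 53, 54, 54, 54, 54, 54, 55, 56]
 row230 [92, 90, 91, 92, 92, 88, 51, 68, 75, 76, 79, 80, 80, 80, 80, 77, 80, 80, 80, 80, 78, 75, 73, 61, 61, 94, 91, 96, 94, 99]
 bottom [85, 85, 85, 85, 85, 83, 82, 197, 225, 223, 223, 223, 223]
pics/w6.png
 col [44, 44, 44, 44, 58, 109, 105, 102, 103, 105, 103, 103, 103, 103, 101, 131, 121, 108, 112, 119, 155, 188, 189, 190, 191, 192, 193, 176, 72, 55, 56, 57, 57, 58, 57, 58, 58, 58, 61, 69]
 row230 [97, 98, 97, 97, 98, 88, 62, 76, 80, 83, 86, 87, 87, 88, 89, 87, 89, 87, 88, 88, 86, 84, 80, 70, 62, 98, 99, 96, 96, 96]
 bottom [90, 90, 90, 90, 85, 111, 233, 231, 231, 231, 231, 231, 231]
pics/w11.png
 col [153, 151, 154, 156, 152, 150, 147, 145, 74, 79, 96, 95, 87, 91, 90, 90, 90, 90, 90, 88, 106, 122, 93, 96, 103, 115, 169, 180, 180, 181, 181, 182, 184, 143, 43, 49, 49, 50, 50, 50]
 row230 [65, 57, 72, 81, 84, 86, 54, 45, 48, 49, 50, 49, 51, 50, 49, 50, 50, 51, 51, 50, 50, 47, 47, 51, 91, 92, 90, 81, 67, 67]
 bottom [78, 77, 77, 78, 77, 78, 78, 77, 77, 76, 71, 108, 206]
```

Run:
```python
from h import *
i=imaging.camera_info('wrist');s=read_state();R=np.array(s['ee_rot']);p=s['position']
for n,v in(('w3',353.3),('w6',350.3),('now',362)):
    q=ray(i,315,v,p[2]+26.2);print(n,'far end tool x',(R.T@(q-p))[:2].round(2),'axis tool x',((R.T@(q-p))[0]+28).round(2))
print(p)
```

```text
w3 far end tool x [-23.83   1.06] axis tool x 4.17
w6 far end tool x [-22.39   1.06] axis tool x 5.61
now far end tool x [-28.05   1.07] axis tool x -0.05
[421.74205969 296.23059776 274.992881  ]
```

```bash
python3 -m creep '[[[0,-0.021,-0.039,0,0],[0,-0.021,-0.039,0,0],[0,-0.021,-0.039,0,0],[0,-0.021,-0.039,0,0],[0,-0.021,-0.039,0,0],[0,-0.021,-0.039,0,0],[0,-0.0215,-0.040,0,0],[0,0,0,0,0]]]'
python3 -m creep '[[[0,0,0,0.04,0],[0,0,0,0.03,0],[0,0,0,0,0],[0,0,0,0,0],[0,0,0,0,0]]]'
python3 - <<'E'
from h import *
s=read_state();print(s['position'],s['ee_rot'].round(4).tolist(),s['qpos'].round(2))
i=imaging.camera_info('wrist');im=imaging.camera('wrist');cv2.imwrite('pics/w12.png',im)
E
```

```text
time: 25.1
position: [588.0, 27.6, 273.8]
ee_rot: [[-0.998, -0.058, -0.002], [-0.058, 0.998, -0.002], [0.002, -0.001, -1.0]]
ft_force: [-0.1, 0.1, -3.1]
width: 12.5
gripper_force: 62.0
time: 25.6
position: [586.9, 32.5, 207.6]
ee_rot: [[-0.998, -0.062, 0.002], [-0.062, 0.998, 0.0], [-0.002, 0.0, -1.0]]
ft_force: [0.8, -0.1, -1.9]
width: 13.1
gripper_force: 61.8
[586.89978983  32.45832966 207.55853292] [[-0.9981, -0.0618, 0.0019], [-0.0618, 0.9981, 0.0002], [-0.0019, 0.0001, -1.0]] [ 0.06  0.35  0.09  1.31  0.   -0.01]
```

View pics/w12.png

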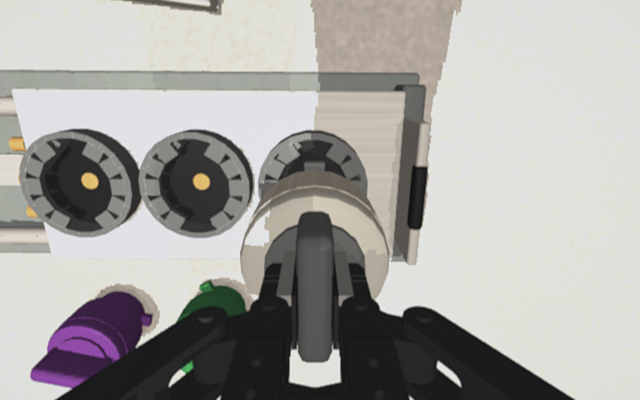

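The held cartridge is above socket2, with the open sockets at (90,182) and (200,182). The collar gaps may not be where I assumed, so I'll sample the rings around s0 and s1.

Run:
```python
from h import *
im=cv2.imread('pics/w12.png');g=cv2.cvtColor(im,cv2.COLOR_BGR2GRAY);i=imaging.camera_info('wrist')
yaw=np.radians(3.5)
for n,c in(('s0',(600.6,-158.9)),('s1',(595.2,-63.7))):
  for r in(31,34,38):
    v=[]
    for a in range(0,360,10):
        t=np.radians(a)+yaw;u=proj(i,[c[0]+r*np.cos(t),c[1]+r*np.sin(t),72]).round().astype(int);v.append(int(g[u[1],u[0]]))
    print(n,r,v)
```

```text
s0 31 [54, 47, 77, 140, 141, 113, 139, 141, 140, 139, 139, 140, 140, 86, 139, 140, 46, 46, 30, 48, 91, 139, 138, 119, 139, 140, 138, 137, 138, 139, 138, 120, 139, 139, 94, 52]
s0 34 [55, 53, 52, 141, 139, 96, 140, 142, 130, 140, 115, 140, 140, 65, 138, 140, 42, 44, 47, 137, 51, 137, 138, 117, 137, 139, 135, 139, 113, 139, 137, 86, 138, 138, 44, 54]
s0 38 [58, 62, 58, 140, 140, 62, 140, 140, 136, 140, 114, 142, 141, 39, 141, 142, 48, 44, 60, 84, 50, 137, 137, 95, 141, 133, 141, 140, 120, 140, 137, 58, 137, 147, 72, 73]
s1 31 [52, 47, 60, 136, 136, 111, 137, 137, 138, 139, 140, 142, 140, 106, 139, 139, 50, 52, 51, 34, 87, 135, 135, 124, 134, 134, 134, 135, 130, 133, 133, 130, 133, 134, 80, 55]
s1 34 [54, 54, 114, 136, 136, 107, 138, 138, 139, 140, 123, 141, 141, 56, 140, 140, 51, 52, 51, 43, 62, 135, 135, 74, 134, 143, 140, 142, 141, 135, 132, 67, 133, 132, 50, 55]
s1 38 [60, 51, 50, 135, 136, 59, 138, 139, 127, 139, 86, 141, 142, 49, 142, 142, 56, 48, 56, 48, 55, 136, 138, 67, 146, 144, 114, 148, 114, 145, 142, 76, 134, 132, 54, 54]
```

Run:
```python
import cv2
im=cv2.imread('pics/w12.png');cv2.imwrite('pics/w12c.png',cv2.resize(im[120:250,10:260],None,fx=3.2,fy=3.2,interpolation=cv2.INTER_CUBIC))
```

```text
(no output)
```

View pics/w12c.png

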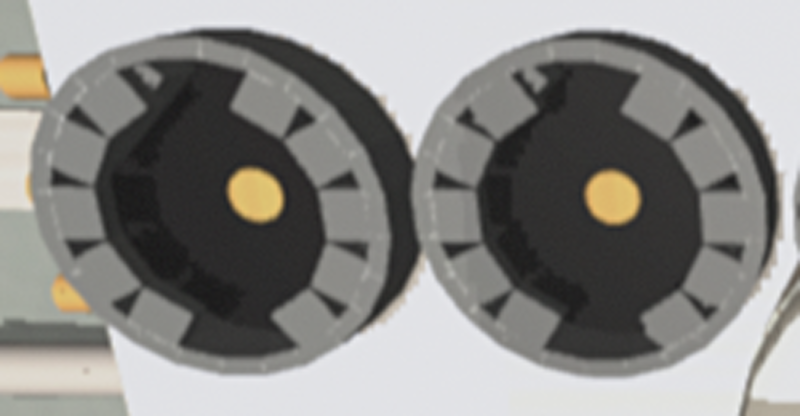

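The rings are clear: each socket has notches towards ±x (dark at 0±20° and 180±20°) and the valve at its centre. I'll lower slowly into socket2 and watch the force.

```bash
python3 -m creep '[[[0,0.0005,-0.0005,0.03,0],[0,0,0,0.02,0],[0,0,0,0.005,0],[0,0,0,0,0],[0,0,0,0.003,0],[0,0,0,0.003,0],[0,0,0,0.003,0],[0,0,0,0,0]]]'
python3 -m creep '[[[0,0,0,0.003,0],[0,0,0,0,0]]]'
```

```text
time: 26.45
position: [585.8, 31.6, 141.9]
ee_rot: [[-0.998, -0.061, 0.0], [-0.061, 0.998, -0.0], [-0.0, -0.0, -1.0]]
ft_force: [0.9, 0.8, -2.2]
width: 12.8
gripper_force: 62.0
time: 26.65
position: [585.7, 31.5, 138.7]
ee_rot: [[-0.998, -0.061, -0.0], [-0.061, 0.998, -0.0], [0.0, -0.0, -1.0]]
ft_force: [0.1, 0.7, -3.8]
width: 12.9
gripper_force: 61.8
```

Going in freely: it is 11 mm below the collar top with no contact force.

```bash
python3 -m creep '[[[0,0,0,0.003,0],[0,0,0,0.003,0],[0,0,0,0.002,0],[0,0,0,0.001,0],[0,0,0,0,0],[0,0,0,0,0]]]'
```

```text
time: 27.25
position: [585.8, 31.6, 130.0]
ee_rot: [[-0.998, -0.061, -0.0], [-0.061, 0.998, 0.0], [0.0, 0.0, -1.0]]
ft_force: [0.6, -0.3, -3.1]
width: 12.7
gripper_force: 61.9
```

```bash
python3 -m creep '[[[0,0,0,0.001,0],[0,0,0,0,0],[0,0,0.0005,0,8.5],[0,0,0.0005,0,8.5],[0,0,0.0005,0,8.5],[0,0,0,0,0]]]'
python3 -m creep '[[[0,0,0.0005,0,8.5],[0,0,0.0005,0,8.5],[0,0,0.0005,0,8.5],[0,0,0,0,0]]]'
```

```text
time: 27.85
position: [586.4, 32.9, 129.4]
ee_rot: [[-0.926, 0.377, 0.001], [0.377, 0.926, -0.0], [-0.001, 0.0, -1.0]]
ft_force: [1.1, -2.2, 1.1]
width: 13.1
gripper_force: 62.5
time: 28.25
position: [586.9, 33.6, 129.4]
ee_rot: [[-0.675, 0.738, 0.001], [0.738, 0.675, -0.001], [-0.002, -0.0, -1.0]]
ft_force: [0.9, -4.4, 2.1]
width: 13.0
gripper_force: 62.6
```

```bash
python3 -m creep '[[[0,0,0.0005,0,8.5],[0,0,0.0005,0,8.5],[0,0,0.0005,0,8.5],[0,0,0.0005,0,8.5],[0,0,0.0005,0,5],[0,0,0,0,0],[0,0,0,0,0]]]'
```

```text
time: 28.95
position: [588.3, 34.2, 129.4]
ee_rot: [[-0.066, 0.998, -0.001], [0.998, 0.066, -0.002], [-0.002, -0.001, -1.0]]
ft_force: [-3.6, -7.4, 4.8]
width: 12.4
gripper_force: 63.2
```

```bash
python3 -m creep '[[[0.035,0,0,0,0],[0.035,0,0,0,0],[0.035,0,0,0,0],[0.035,0,0,-0.03,0],[0.035,0,0,-0.05,0],[0.05,0,0,-0.05,0],[0.05,0,0,0,-8.5],[0.05,0,0,0,-8.5]]]'
python3 -m creep '[[[0.05,0,0,0,-8.5],[0.05,0,0,0,-8.5],[0.05,0,0,0,-8.5],[0.05,0,0,0,-8.5],[0.05,0,0,0,-8.5],[0.05,0,0,0,-8.5],[0.05,0,0,0,0],[0.05,0,0,0,0]]]'
python3 - <<'E'
from h import *
i=dict(np.load('w10.npz'))
p,q=ray(i,466,232,104),ray(i,438,288,104);d=q-p;print((p+q)/2,np.linalg.norm(d),np.degrees(np.arctan2(d[1],d[0])))
s=read_state();R=s['ee_rot'];P=s['position'];print(P,np.array(R).round(3).tolist())
print((np.array(R).T@(np.array([473,422,P[2]])-P)).round(1))
E
```

```text
time: 29.75
position: [589.8, 35.8, 260.9]
ee_rot: [[-0.357, 0.934, 0.004], [0.934, 0.357, 0.001], [-0.001, 0.004, -1.0]]
ft_force: [-0.3, -0.1, -0.8]
width: 49.9
gripper_force: 0.0
time: 30.55
position: [588.8, 35.6, 258.9]
ee_rot: [[-0.947, 0.321, -0.0], [0.321, 0.947, 0.0], [0.0, 0.0, -1.0]]
ft_force: [0.2, -0.9, -0.2]
width: 50.0
gripper_force: 0.0
[469.44142565 419.97450582 104.        ] 53.922542872981474 -9.846736784741593
[588.84282816  35.59228196 258.88286304] [[-0.947, 0.321, -0.0], [0.321, 0.947, 0.0], [0.0, 0.0, -1.0]]
[2.337e+02 3.288e+02 1.000e-01]
```

```bash
python3 -m creep '[[[0.05,0.026,0.0365,0,0],[0.05,0.026,0.0365,0,0],[0.05,0.026,0.0365,0,0],[0.05,0.026,0.0365,0,0],[0.05,0.026,0.0365,0,0],[0.05,0.026,0.0365,0,0],[0.05,0.026,0.0365,0,0],[0.05,0.026,0.0365,0,0]]]'
python3 -m creep '[[[0.05,0.026,0.0365,0,-7],[0.05,0,0,0,0],[0.05,0,0,0,0],[0.05,0,0,0,0]]]'
python3 - <<'E'
from h import *
s=read_state();R=s['ee_rot'];P=s['position'];print(P,np.array(R).round(3).tolist())
i=imaging.camera_info('wrist');im=imaging.camera('wrist');cv2.imwrite('pics/w13.png',im);np.savez('w13.npz',**i)
g=cv2.cvtColor(im,cv2.COLOR_BGR2GRAY);u=proj(i,[471,421,104]).round().astype(int);print(u)
for v in range(u[1]-60,u[1]+64,4):print(v,' '.join('%2d'%(x//10) for x in g[v,u[0]-64:u[0]+68:4]))
E
```

```text
time: 31.35
position: [483.4, 380.1, 259.1]
ee_rot: [[-0.947, 0.321, 0.0], [0.321, 0.947, 0.0], [-0.0, 0.0, -1.0]]
ft_force: [0.9, -0.5, 0.2]
width: 50.1
gripper_force: 0.0
time: 31.75
position: [471.3, 420.6, 259.0]
ee_rot: [[-0.979, 0.202, -0.0], [0.202, 0.979, -0.0], [0.0, -0.0, -1.0]]
ft_force: [-0.2, -0.6, -0.7]
width: 49.8
gripper_force: 0.0
[471.30303946 420.64107386 258.95018435] [[-0.979, 0.202, -0.0], [0.202, 0.979, -0.0], [0.0, -0.0, -1.0]]
[314 179]
119 14 15 14 14 14 15 14 15 14 14 14 14 14 14 14 14 14 14 14 14 14 14 14 15 14 14 14 14 14 12 13 13 13
123 14 14 14 14 15 15 14 14 15 15 15 14 14 14 14 15 14 14 14 14 14 14 15 14 14 14 14 14 13 13 13 13 13
127 14 14 14 14 14 14 14 14 14 15 14 15 14 14 14 14 14 14 14 14 14 14 15 15 14 14 14 14 14 13 13 13 13
131 14 14 14 14 15 14 14 14 14 15 14 14 14 14 14 13 11  8  8 13 15 15 15 14 14 14 14 14 14 14 13 14 13
135 14 14 14 14 14 15 14 14 15 14 14 14 14  9  8  9 11 10  9  8 10 14 14 14 14 14 14 14 14 14 14 14 14
139 15 14 14 14 15 15 14 14 14 15 14 11  9 10 10 13 14 14 14 10  9  9 13 14 14 14 14 14 14 14 14 14 15
143 20 17 14 14 
[... 1858 characters left out ...]
9 19 19 19 19 20 20 19 20 19 19 19 19 20 20 20 20 20 20 20 20 18 13 14 14 14 14 14
219 19 20 19 19 19 19 19 19 20 19 20 20 19 19 19 19 19 19 19 20 20 20 20 20 20 20 20 20 15 14 14 14 14
223 20 19 20 19 19 19 19 19 19 19 19 19 19 18 19 19 19 19 20 20 20 20 20 20 20 20 20 20 20 20 16 14 14
227 20 19 20 19 19 19 19 19 19 19 19 19 19 19 19 20 19 20 20 20 20 20 20 20 20 20 19 20 20 20 20 20 19
231 19 19 20 19 20 19 19 19 19 19 19 19 20 19 19 19 19 19 20 20 20 20 20 20 20 20 20 20 20 20 20 20 20
235 19 19 19 19 19 19 19 19 19 19 19 20 19 20 19 19 19 20 20 20 20 20 20 20 20 20 20 20 20 20 20 20 20
239 20 20 20 19 20 19 19 20 20 19 19 19 20 20 19 19 20 20 20 20 20 20 20 20 20 20 20 20 20 20 20 20 20
```

Run:
```python
from h import *
i=dict(np.load('w13.npz'));s=read_state();R=np.array(s['ee_rot']);P=s['position']
p,q=ray(i,321.5,149,104),ray(i,313,212,104);d=q-p;c=(p+q)/2;print(c,np.linalg.norm(d),np.degrees(np.arctan2(d[1],d[0])),(R.T@(c-P)).round(1))
```

```text
[473.8257035  423.52028065 104.        ] 56.12853613917234 -18.94251341067924 [ -1.6   3.6 155.1]
```

```bash
python3 -m creep '[[[0.05,-0.0035,0.0035,0.04,0],[0.05,0,0,0.045,7.3],[0.05,0,0,0.045,0],[0.05,0,0,0.03,0],[0.05,0,0,0.015,0],[0.05,0,0,0.006,0],[0.05,0,0,0,0],[0,0,0,0,0]]]'
python3 -m creep '[[[0,0,0,0,0],[0,0,0,0,0],[0,0,0,0,0],[0,0,0,0,0]]]'
```

```text
time: 32.6
position: [476.2, 424.0, 79.3]
ee_rot: [[-0.946, 0.324, 0.001], [0.324, 0.946, 0.001], [-0.001, 0.002, -1.0]]
ft_force: [-0.1, 0.1, -0.3]
width: 36.8
gripper_force: 0.0
time: 33.0
position: [475.8, 424.1, 79.1]
ee_rot: [[-0.947, 0.322, 0.001], [0.322, 0.947, 0.001], [-0.001, 0.001, -1.0]]
ft_force: [-0.7, -3.1, 6.1]
width: 12.8
gripper_force: 63.2
```

```bash
python3 -m creep '[[[0,0,0,-0.02,0],[0,0,0,-0.04,0],[0,0,0,-0.05,0],[0,0,0,-0.05,-8.5],[0,0,0,-0.035,-8.5],[0,0,0,0,-5.3],[0,0,0,0,0],[0,0,0,0,0]]]'
python3 held.py w14 | tail -4
python3 - <<'E'
from h import *
s=read_state();print(s['position'],s['ee_rot'].round(3).tolist())
g=cv2.cvtColor(cv2.imread('pics/w14.png'),cv2.COLOR_BGR2GRAY)
print(g[346:372,314].tolist())
# fullB in s2: bar should be along y now
E
```

```text
time: 33.8
position: [474.9, 423.7, 271.9]
ee_rot: [[-0.998, -0.058, -0.002], [-0.058, 0.998, -0.001], [0.002, -0.001, -1.0]]
ft_force: [-0.1, -0.2, -4.5]
width: 12.4
gripper_force: 62.0
pics/w14.png
 col [158, 160, 158, 153, 153, 153, 118, 68, 97, 90, 89, 91, 92, 92, 92, 92, 92, 90, 122, 109, 96, 101, 105, 142, 182, 183, 184, 185, 185, 186, 184, 78, 48, 50, 50, 51, 51, 52, 51, 51]
 row230 [85, 85, 85, 86, 86, 84, 51, 47, 52, 58, 62, 65, 63, 63, 64, 65, 64, 64, 65, 64, 61, 58, 51, 45, 88, 95, 94, 94, 92, 92]
 bottom [79, 79, 79, 78, 79, 79, 78, 67, 167, 216, 213, 212, 213]
[474.82583013 423.61771917 271.6201404 ] [[-0.998, -0.058, -0.002], [-0.058, 0.998, -0.001], [0.002, -0.001, -1.0]]
[79, 79, 80, 78, 81, 79, 78, 74, 67, 94, 167, 211, 216, 214, 213, 212, 211, 213, 213, 213, 214, 213, 213, 213, 212, 213]
```

```bash
python3 -m creep '[[[0,-0.007,-0.045,0,0],[0,-0.007,-0.045,0,0],[0,-0.007,-0.045,0,0],[0,-0.007,-0.045,0,0],[0,-0.007,-0.045,0,0],[0,-0.007,-0.045,0,0],[0,-0.007,-0.045,0,0],[0,-0.007,-0.045,0,0]]]'
python3 -m creep '[[[0,-0.007,-0.045,0,0],[0,-0.007,-0.045,0,0],[0,-0.007,-0.045,0,0],[0,-0.007,-0.045,0,0],[0,-0.0065,-0.0465,0,0],[0,0,0,0,0],[0,0,0,0,0],[0,0,0,0,0]]]'
python3 -m creep '[[[0,0,0,0.04,0],[0,0,0,0.03,0],[0,0,0,0,0],[0,0,0,0,0]]]'
python3 - <<'E'
from h import *
s=read_state();P=s['position'];R=np.array(s['ee_rot']);print(P,R.round(4).tolist())
print((R.T@(np.array([599.4,-157.2,P[2]])-P)).round(1))
i=imaging.camera_info('wrist');im=imaging.camera('wrist');cv2.imwrite('pics/w15.png',im)
g=cv2.cvtColor(im,cv2.COLOR_BGR2GRAY);print(proj(i,[589.8,31.6,156]),proj(i,[595.2,-63.7,52]))
m=cv2.inRange(cv2.cvtColor(im,cv2.COLOR_BGR2HSV),(8,120,90),(28,255,255));n,_,st,ce=cv2.connectedComponentsWithStats(m)
for k in range(1,n):
  if st[k,4]>15:print(ce[k].round(1),ray(i,*ce[k],52).round(1))
E
```

```text
time: 34.65
position: [552.7, 66.2, 271.9]
ee_rot: [[-0.998, -0.059, -0.002], [-0.059, 0.998, -0.0], [0.002, 0.0, -1.0]]
ft_force: [0.4, 0.1, -4.3]
width: 12.5
gripper_force: 61.8
time: 35.45
position: [601.0, -155.3, 272.2]
ee_rot: [[-0.998, -0.06, -0.002], [-0.06, 0.998, 0.001], [0.002, 0.001, -1.0]]
ft_force: [-0.0, 0.6, -4.3]
width: 12.9
gripper_force: 62.0
time: 35.85
position: [601.2, -154.8, 203.6]
ee_rot: [[-0.998, -0.062, -0.001], [-0.062, 0.998, 0.0], [0.001, 0.0, -1.0]]
ft_force: [1.3, 0.1, -3.4]
width: 12.9
gripper_force: 61.9
[ 601.22665887 -154.79225667  203.57903232] [[-0.9981, -0.0621, -0.0007], [-0.0621, 0.9981, 0.0003], [0.0006, 0.0004, -1.0]]
[ 2.  -2.3  0. ]
[640.75388065 226.96148067] [421.65321913 179.69424472]
[112.  140.5] [ 578.2 -321.1   52. ]
[241.5 141.2] [ 572.2 -215.5   52. ]
[118.  175.5] [ 607.6 -319.2   52. ]
[243.8 176.6] [ 601.9 -213.6   52. ]
[422.9 179.8] [595.2 -62.7  52. ]
[123.7 208.9] [ 637.3 -317.5   52. ]
[245.  209.4] [ 631.1 -212.5   52. ]
```

```bash
python3 -m creep '[[[0,0.002,-0.0023,0.025,0],[0,0,0,0.02,0],[0,0,0,0.004,0],[0,0,0,0,0],[0,0,0,0.003,0],[0,0,0,0.003,0],[0,0,0,0,0]]]'
python3 -m creep '[[[0,0,0,0.003,0],[0,0,0,0.003,0],[0,0,0,0,0]]]'
```

```text
time: 36.6
position: [599.7, -158.4, 148.3]
ee_rot: [[-0.998, -0.061, 0.0], [-0.061, 0.998, -0.0], [-0.0, -0.0, -1.0]]
ft_force: [-0.5, -0.2, -3.5]
width: 12.8
gripper_force: 61.8
time: 36.9
position: [599.3, -158.3, 141.5]
ee_rot: [[-0.998, -0.061, -0.001], [-0.061, 0.998, 0.0], [0.001, 0.0, -1.0]]
ft_force: [0.5, 0.8, -4.0]
width: 13.0
gripper_force: 61.8
```

```bash
python3 -m creep '[[[0,0,0,0.003,0],[0,0,0,0.003,0],[0,0,0,0.002,0],[0,0,0,0.001,0],[0,0,0,0.001,0],[0,0,0,0,0],[0,0,0,0,0]]]'
```

```text
time: 37.6
position: [599.6, -158.4, 132.0]
ee_rot: [[-0.998, -0.061, 0.0], [-0.061, 0.998, 0.0], [-0.0, 0.0, -1.0]]
ft_force: [-0.6, 0.3, -3.9]
width: 13.1
gripper_force: 61.8
```

```bash
python3 -m creep '[[[0,0,0,0.0013,0],[0,0,0,0,0],[0,0,0,0,8.5],[0,0,0,0,8.5],[0,0,0,0,8.5],[0,0,0,0,0]]]'
python3 -m creep '[[[0,0,0,0,8.5],[0,0,0,0,8.5],[0,0,0,0,8.5],[0,0,0,0,0]]]'
python3 -m creep '[[[0,0,0,0,8.5],[0,0,0,0,8.5],[0,0,0,0,8.5],[0,0,0,0,8.5],[0,0,0,0,5],[0,0,0,0,0],[0,0,0,0,0]]]'
```

```text
time: 38.2
position: [599.8, -158.1, 131.1]
ee_rot: [[-0.926, 0.377, 0.001], [0.377, 0.926, 0.0], [-0.001, 0.001, -1.0]]
ft_force: [-0.1, 0.5, 1.2]
width: 12.6
gripper_force: 62.5
time: 38.6
position: [600.0, -158.3, 131.1]
ee_rot: [[-0.677, 0.736, 0.001], [0.736, 0.677, 0.0], [-0.001, 0.001, -1.0]]
ft_force: [1.2, 1.8, 0.0]
width: 13.0
gripper_force: 62.6
time: 39.3
position: [600.0, -158.5, 131.1]
ee_rot: [[-0.068, 0.998, 0.001], [0.998, 0.068, -0.0], [-0.0, 0.001, -1.0]]
ft_force: [0.0, 1.1, 2.0]
width: 12.7
gripper_force: 62.8
```

```bash
python3 -m creep '[[[0.035,0,0,0,0],[0.035,0,0,0,0],[0.035,0,0,0,0],[0.035,0,0,-0.03,0],[0.035,0,0,-0.05,0],[0.035,0,0,-0.05,0],[0.035,0.03,0,-0.04,0],[0.035,0.03,0,-0.04,0]]]'
python3 -m creep '[[[0,0.03,0,0,0],[0,0,0,0,0],[0,0,0,0,0],[0,0,0,0,0]]]'
python3 - <<'E'
from h import *
s=read_state();P=s['position'];R=np.array(s['ee_rot']);print(P,R.round(3).tolist())
i=imaging.camera_info('wrist');im=imaging.camera('wrist');cv2.imwrite('pics/w16.png',im);np.savez('w16.npz',**i)
g=cv2.cvtColor(im,cv2.COLOR_BGR2GRAY)
for n,c in(('s2',(589.8,31.6)),('s0',(600.4,-158.4))):
    u=proj(i,[*c,156]).round().astype(int);print(n,u)
    for v in range(max(0,u[1]-36),min(400,u[1]+40),4):print(v,' '.join('%2d'%(x//10) for x in g[v,u[0]-40:u[0]+44:4]))
E
```

```text
time: 40.1
position: [595.5, -98.5, 342.5]
ee_rot: [[-0.06, 0.998, 0.0], [0.998, 0.06, -0.0], [-0.0, 0.0, -1.0]]
ft_force: [0.5, 0.2, -0.3]
width: 35.0
gripper_force: 0.0
time: 40.5
position: [593.9, -69.1, 339.9]
ee_rot: [[-0.061, 0.998, -0.001], [0.998, 0.061, -0.0], [-0.0, -0.001, -1.0]]
ft_force: [-0.6, -0.6, 0.8]
width: -0.1
gripper_force: 0.0
[593.8721477  -69.14311723 339.9387397 ] [[-0.061, 0.998, -0.001], [0.998, 0.061, -0.0], [-0.0, -0.001, -1.0]]
s2 [315  57]
21 21 21 21 21 21 21 17 21 20 10 10 10 20 21 17 21 21 21 21 21 21
25 21 21 21 21 19 20 21 21 11 12 13 13 12 21 21 21 18 21 21 21 21
29 21 21 21 18 21 21 21 21 11 12 13 13 11 21 21 21 21 16 21 21 21
33 21 21 19 20 21 21 21 18  8 12 13 13  8 18 21 21 21 21 18 21 21
37 17 18 10 18 18 18 12 12  9 12 13 11  8 14 16 21 21 21 13 21 21
41 17 13 17 18 18 12  9  9  7  8  9  9  6  9  9 13 18 21 21 15 21
45 17  9 17 18 18  9  9  9  7  8  9  9  6  9 10  9 18 18 18  9 17
49 16 11 17 18 14  9  9  9  7  8  9  9  6  9  9 10 13 18 18 12 14
53 13 14 17 18 11  9  9  9  6  8  9  9  6  9  9  9 11 18 18 15 10
57 10 13 18 18 10  9  9  9  7  
[... 1214 characters left out ...]
  4  7  7  8 21 21 21 20 20 21
260 17 10 15 14 21 21 18  7  7  7  2  4  7  7  9 21 21 15 15 11 17
264 17 10 15  8  5  6  6  7  7  7  1  4  7  7  7  6  6  5 16 13 17
268 17  8  9  2  2  2  7  7  7  6  2  3  7  7  7  2  2  2  4 15 18
272 18  8  2  2  2  2  7  7  7  6  2  3  7  7  7  2  2  2  2 13 18
276 18  9  3  3  3  3  7  7  7  6  2  3  7  7  7  3  3  3  3 10 18
280 18  9  2  3  3  3  7  7  7  5  2  2  7  7  7  2  3  3  2  7 18
284 18  8  2  2  2  2  7  7  7  5  2  3  7  7  7  3  2  2  2  5 18
288 18  5  2  2  2  2  7  7  7  5  1  2  7  7  7  4  2  2  2  2 19
292 18  3  2  2  2  2  7  7  7  4  2  2  7  7  7  4  2  2  2  2 19
296 19  2  2  2  2  2  7 10 10  6  3  3 10 10  8  3  2  2  2  2 19
```

Both bars run along the rods (vertical in this image), so both fulls are locked. Next I'll move beyond the push plate with the fingers shut, and measure its face.

```bash
python3 -m creep '[[[0,0.043,0,0,0],[0,0.043,0,0,0],[0,0.043,0,0,0],[0,0.043,0,0,0],[0,0.043,0,0,0],[0,0.043,0.002,0,0],[0,0,0,0,0],[0,0,0,0,0]]]'
python3 -m creep '[[[0,0,0,0,0],[0,0,0,0,0]]]'
python3 - <<'E'
from h import *
s=read_state();P=s['position'];R=np.array(s['ee_rot']);print(P,R.round(3).tolist())
i=imaging.camera_info('wrist');im=imaging.camera('wrist');cv2.imwrite('pics/w17.png',im)
g=cv2.cvtColor(im,cv2.COLOR_BGR2GRAY)
for u0 in(-35,35):
  for y in range(80,136,3):
    q=proj(i,[585-.061*(y-110)+u0,y,98]).round().astype(int)
    print(y,q,g[q[1],q[0]] if 0<=q[1]<400 else None,end=' | ')
  print()
E
```

```text
time: 41.35
position: [580.4, 189.2, 339.8]
ee_rot: [[-0.062, 0.998, -0.001], [0.998, 0.062, -0.001], [-0.001, -0.001, -1.0]]
ft_force: [-0.3, -0.8, 0.1]
width: -0.1
gripper_force: 0.0
time: 41.55
position: [580.6, 187.6, 340.7]
ee_rot: [[-0.059, 0.998, -0.0], [0.998, 0.059, -0.0], [-0.0, -0.0, -1.0]]
ft_force: [-0.1, -1.0, -0.6]
width: -0.3
gripper_force: 0.0
[580.60500451 187.5700051  340.69276096] [[-0.059, 0.998, -0.0], [0.998, 0.059, -0.0], [-0.0, -0.0, -1.0]]
80 [283 249] 191 | 83 [283 247] 194 | 86 [283 244] 192 | 89 [283 242] 192 | 92 [283 240] 192 | 95 [283 237] 192 | 98 [283 235] 192 | 101 [283 233] 192 | 104 [283 230] 183 | 107 [283 228] 190 | 110 [283 225] 179 | 113 [283 223] 89 | 116 [282 220] 79 | 119 [282 218] 80 | 122 [282 215] 80 | 125 [282 213] 80 | 128 [282 211] 80 | 131 [282 208] 71 | 134 [282 206] 75 | 
80 [343 252] 186 | 83 [343 250] 194 | 86 [343 248] 193 | 89 [343 245] 192 | 92 [343 243] 192 | 95 [343 241] 192 | 98 [343 238] 192 | 101 [343 236] 192 | 104 [343 233] 192 | 107 [343 231] 186 | 110 [343 229] 189 | 113 [343 226] 192 | 116 [343 224] 128 | 119 [343 221] 81 | 122 [343 219] 81 | 125 [343 216] 81 | 128 [344 214] 80 | 131 [344 211] 81 | 134 [344 209] 74 |
```

```bash
python3 -m creep '[[[0,-0.02,0,0.045,0],[0,-0.017,0,0.045,0],[0,0,0,0.045,0],[0,0,0,0.045,0],[0,0,0,0.045,0],[0,0,0,0.03,0],[0,0,0,0.013,0],[0,0,0,0,0]]]'
python3 -m creep '[[[0,-0.01,0,0,0],[0,-0.005,0,0,0],[0,-0.005,0,0,0],[0,0,0,0,0],[0,0,0,0,0]]]'
```

```text
time: 42.4
position: [581.8, 151.3, 71.5]
ee_rot: [[-0.06, 0.998, -0.003], [0.998, 0.06, -0.001], [-0.0, -0.003, -1.0]]
ft_force: [-0.7, 0.6, 0.3]
width: -0.3
gripper_force: 0.0
time: 42.9
position: [584.1, 132.1, 73.3]
ee_rot: [[-0.061, 0.998, 0.001], [0.998, 0.061, 0.0], [0.0, 0.001, -1.0]]
ft_force: [-0.2, -0.4, -0.1]
width: 0.3
gripper_force: 0.0
```

```bash
python3 -m creep '[[[0,-0.003,0,0,0],[0,-0.003,0,0,0],[0,0,0,0,0]]]'
python3 -m creep '[[[0,-0.003,0,0,0],[0,-0.002,0,0,0],[0,0,0,0,0]]]'
```

```text
time: 43.2
position: [584.1, 126.0, 72.6]
ee_rot: [[-0.061, 0.998, -0.0], [0.998, 0.061, -0.0], [0.0, -0.0, -1.0]]
ft_force: [0.6, 0.5, 0.4]
width: 0.2
gripper_force: 0.0
time: 43.5
position: [584.3, 123.3, 72.7]
ee_rot: [[-0.062, 0.998, -0.0], [0.998, 0.062, 0.005], [0.005, -0.0, -1.0]]
ft_force: [-0.3, 10.7, -1.4]
width: -0.4
gripper_force: 5.5
```

```bash
python3 -m creep '[[[0,-0.003,0,0,0],[0,-0.003,0,0,0],[0,0,0,0,0]]]'
python3 -m creep '[[[0,-0.005,0,0,0],[0,-0.005,0,0,0],[0,-0.005,0,0,0],[0,-0.005,0,0,0],[0,0,0,0,0]]]'
```

```text
time: 43.8
position: [584.7, 115.5, 72.6]
ee_rot: [[-0.061, 0.998, -0.0], [0.998, 0.061, 0.001], [0.001, -0.0, -1.0]]
ft_force: [-0.1, 1.6, -0.4]
width: -0.2
gripper_force: 0.9
time: 44.3
position: [586.2, 94.2, 72.7]
ee_rot: [[-0.06, 0.998, 0.0], [0.998, 0.06, -0.001], [-0.001, 0.0, -1.0]]
ft_force: [0.3, -0.5, -1.0]
width: -0.1
gripper_force: 0.0
```

```bash
python3 -m creep '[[[0,-0.007,0,0,0],[0,-0.007,0,0,0],[0,-0.007,0,0,0],[0,-0.007,0,0,0],[0,-0.007,0,0,0],[0,-0.007,0,0,0],[0,-0.007,0,0,0],[0,0,0,0,0]]]'
python3 -m creep '[[[0,-0.004,0,0,0],[0,-0.004,0,0,0],[0,-0.004,0,0,0],[0,0,0,0,0]]]'
```

```text
time: 45.1
position: [589.2, 45.1, 72.7]
ee_rot: [[-0.06, 0.998, 0.0], [0.998, 0.06, -0.001], [-0.001, 0.0, -1.0]]
ft_force: [-0.6, 0.5, -0.7]
width: 0.1
gripper_force: 0.0
time: 45.5
position: [589.9, 33.8, 72.7]
ee_rot: [[-0.061, 0.998, 0.0], [0.998, 0.061, -0.001], [-0.001, 0.0, -1.0]]
ft_force: [-0.1, -0.0, -0.2]
width: -0.1
gripper_force: 0.0
```

```bash
python3 -m creep '[[[0,-0.003,0,0,0],[0,-0.003,0,0,0],[0,-0.003,0,0,0],[0,0,0,0,0],[0,0,0,0,0]]]'
python3 -m creep '[[[0,-0.002,0,0,0],[0,-0.002,0,0,0],[0,-0.002,0,0,0],[0,0,0,0,0],[0,0,0,0,0]]]'
```

```text
time: 46.0
position: [590.3, 25.8, 72.7]
ee_rot: [[-0.061, 0.998, -0.0], [0.998, 0.061, 0.001], [0.001, -0.0, -1.0]]
ft_force: [-0.6, 4.8, 0.8]
width: -0.1
gripper_force: 2.5
time: 46.5
position: [590.6, 19.7, 72.7]
ee_rot: [[-0.061, 0.998, -0.0], [0.998, 0.061, 0.001], [0.001, -0.0, -1.0]]
ft_force: [0.3, 5.0, 1.1]
width: -0.3
gripper_force: 2.5
```

```bash
python3 -m creep '[[[0,-0.002,0,0,0],[0,-0.001,0,0,0],[0,0,0,0,0],[0,0,0,0,0]]]'
python3 -m creep '[[[0,-0.001,0,0,0],[0,-0.001,0,0,0],[0,0,0,0,0],[0,0,0,0,0]]]'
```

```text
time: 46.9
position: [591.0, 15.8, 72.7]
ee_rot: [[-0.06, 0.998, 0.0], [0.998, 0.06, -0.001], [-0.001, 0.0, -1.0]]
ft_force: [-0.0, 0.5, -0.3]
width: -0.0
gripper_force: 0.0
time: 47.3
position: [591.0, 14.3, 72.7]
ee_rot: [[-0.061, 0.998, 0.0], [0.998, 0.061, -0.0], [-0.0, 0.0, -1.0]]
ft_force: [0.3, 0.7, -0.3]
width: 0.3
gripper_force: 0.0
```

The force dropped to zero near the stop, so it clicked in. I'll back off, rise and verify.

```bash
python3 -m creep '[[[0,0.02,0,0,0],[0,0.03,0,-0.02,0],[0,0.02,0,-0.05,0],[0,0,0,-0.05,0],[0,-0.03,0,-0.05,0],[0,-0.045,0,-0.05,0],[0,-0.045,0,-0.04,0],[0,-0.04,0,0,0]]]'
python3 -m creep '[[[0,-0.04,0,0,0],[0,-0.04,0,0,0],[0,-0.02,0,0,0],[0,0,0,0,0],[0,0,0,0,0],[0,0,0,0,0]]]'
python3 - <<'E'
from h import *
s=read_state();P=s['position'];R=np.array(s['ee_rot']);print(P,R.round(3).tolist())
i=imaging.camera_info('wrist');im=imaging.camera('wrist');cv2.imwrite('pics/w18.png',im)
print(proj(i,[602,-173,52]))
m=cv2.inRange(cv2.cvtColor(im,cv2.COLOR_BGR2HSV),(8,120,90),(28,255,255));n,_,st,ce=cv2.connectedComponentsWithStats(m)
for k in range(1,n):
  if st[k,4]>15:print(st[k],ce[k].round(1),ray(i,*ce[k],52).round(1))
g=cv2.cvtColor(im,cv2.COLOR_BGR2GRAY)
u=proj(i,[596.5,-78,156]).round().astype(int);print(u)
for v in range(max(0,u[1]-36),min(400,u[1]+40),4):print(v,' '.join('%2d'%(x//10) for x in g[v,u[0]-40:u[0]+44:4]))
E
```

```text
time: 48.1
position: [596.6, -54.5, 307.5]
ee_rot: [[-0.062, 0.998, 0.008], [0.998, 0.062, -0.001], [-0.001, 0.008, -1.0]]
ft_force: [0.5, -0.4, -0.9]
width: -0.1
gripper_force: 0.0
time: 48.7
position: [601.2, -152.4, 302.4]
ee_rot: [[-0.062, 0.998, -0.0], [0.998, 0.062, 0.0], [0.0, -0.0, -1.0]]
ft_force: [-0.4, 0.9, 0.3]
width: -0.0
gripper_force: 0.0
[ 601.21932491 -152.422981    302.40274144] [[-0.062, 0.998, -0.0], [0.998, 0.062, 0.0], [0.0, -0.0, -1.0]]
[312.64318318 177.33789499]
[ 560  162   80  238 9746] [612.4 319.6] [ 998.6 -337.5   52. ]
[306 172  12  13 119] [311.7 177.7] [ 601.  -173.5   52. ]
[312  91]
55 18 17 15 10 18 18 18 19  7  9  9  9 12 19 19 18 16 10 15 18 18
59 18 16 10 17 18 18 18 19  7  9  9  9 10 19 19 19 18 17  9 16 18
63 18  9 17 18 18 18 16 10  7  9  9  9  6 10 18 19 19 18 13  9 18
67 14 12 18 18 18 16  9 10  7  9  9  9  6 10  9 18 19 19 18  9 14
71  9 17 18 18 17  9  9 10  7  9  9  9  6 10 10  9 19 19 18 15  9
75  9 17 18 18 10  9  9 10  7  9  9  9  6 10 10 10 15 19 19 17 10
79 11 18 18 18  9  9  9 10  7  9  9  9  6 10 10 10 10 19 19 18  9
83 14 18 18 17  9  9  9 10  7  9  9  9  6 10 10 10  9 19 18 18 10
87 13 18 18 17  9  9  9 10  7  9  9  9  6 10 10 10 10 19 18 18  9
91 12 17 18 16  9  9  9 10  7  9  9  8  6 10 10 10 10 19 18 18  9
95 10 17 18 18  9  9  9 10  7  9  9  9  6 10 10 10  9 18 18 18  8
99  9 17 18 18  9  9  9  9  7  9  9  8  6 10 10 10 14 18 18 17  9
103  9 16 18 18 17  9  9  9  7  9  9  8  6  9  9  9 18 18 18 11  9
107 12  9 17 18 18 15  9  9  7  9  9  9  6  9  9 18 18 18 17  8 10
111 18  9 14 17 18 18 16  9  7  9  9  8  6 10 18 18 18 18 10  9 17
115 18 15  9 15 17 18 18 18  6  9  9  8 10 18 18 18 17 13  9 13 17
119 17 18 12  9 14 17 17 18  6  9  9  8 10 18 18 17 11  9 10 18 17
123 17 18 18 12  9 11 16 17 14  7  7  7 16 17 15  9 10 11 18 18 17
127 17 18 18 18 15  9  9 10 12 15 16 14 11  8  9  9 14 18 18 18 17
```

The s1 valve is now at y=-173.5, having moved 110 mm, and the bar in s2 still runs along the rods. The arm touches nothing, so I'll hand in.

```bash
python3 -c "
from bench import workorder
print(workorder.sign_off())"
```

```text
the job is handed in; nothing more can be done
None
```

I handed the job in after 49 s on the robot's clock: three empties upright in the returns tray, both full cartridges (only two were present) locked in socket0 and socket2, and the carriage measured 110 mm along, at the running stop; the sign-off returned no verdict, and socket0's lock was confirmed by the completed quarter turn and a partly blocked view.

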